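# Put the sampling probes back in their own clips

## Robot

A 6-joint arm with a two-finger parallel gripper is mounted at the origin on the work surface. World frame = base frame: x ahead of the robot, y to its left, z up, the work surface at z = 0. Lengths are in m, angles in rad, forces in N, time in s.
With the tool pointing down it reaches from about 0.425 to 0.95 m from the base axis. Payload 3.5 kg.
Tool frame: the origin (TCP) lies at the very end of the fingers, on their centre line; the grasp point (between the pads) lies ctrl.grip_point_offset behind it (ctrl.grip_point_offset is the distance from the TCP to the grasp point, in m); z points along the fingers, y is the direction in which the jaws open and shut (so a half turn about z gives the same grasp; the last joint's range is limited). The gripper opens to 85 mm and grips with 20 to 120 N. Pads are 22 mm wide; open, the fingers measure 114 mm over their backs; the gripper's body (76 mm by 85 mm) begins 54 mm behind the grasp point. The pads swing forward as they close: fully open they stand 13 mm farther back than shut.
Start: joints at [-1.394, 0.286, 1.577, -0, 1.279, -0.15], TCP at [0.217, -0.639, 0.195] pointing down, gripper open.
Joint ranges: [-2.77, 2.77], [-0.9, 2.22], [0.21, 2.48], [-1.53, 4.67], [0.24, 2.81], [-2.84, 2.84]. Speed limits (rad/s): [2.79, 2.79, 3.14, 3.14, 3.14, 3.14].

## Interface

Orientations are given as a unit quaternion [x, y, z, w].
In Python, from plant import telemetry, imaging, ticket, finder, ctrl gives the robot as it stands. The module is installed in compiled form; this text tells all that it offers.
- The arm moves only by the shell command python3 -m crank 'ROWS' [FORCE]. ROWS is JSON, a list of rows, each a list of 7 numbers: the shift along the tool's x, y, z scaled (see below), then the turn, a rotation vector about the tool's x, y, z scaled (see below), then the opening, from 0 (shut) to 1 (fully open). A call has 1 to 12 rows; each row is the pose to reach, as a shift and turn from the pose commanded when the call began, along the tool's axes at that moment; what a row does not reach only later rows make up. The controller multiplies each number of a shift by 0.15 m and each number of a turn by 90 degrees. A row lasts 1/10 s, in which the tool goes at most 50 mm and 8.59 degrees, less where a joint would pass 70% of its speed; a pose out of reach is approached as far as the arm can. A call with a number of a shift or a turn outside -1 to 1 is refused whole. A call with a gripper value outside its range is refused whole. The fingers move at their own pace and stop on an object; FORCE is the grip in N (left out, the last holds). Time passes only in rows, so rows that repeat a pose let the fingers close. It gives the time, the measured TCP pose, the force and the opening at its end, in the units of the state.
- telemetry.get_state(): the state, without advancing time (a new reading comes with each control period).
- imaging.read_camera(name): name is "scene" or "side" or "wrist"; returns a dict with "pixels" (400x640x3 uint8, red, green, blue), "vfov" (degrees; the focal length in pixels is half the picture's height over the tangent of half this angle, whatever the lens; pixels are square), "cx", "cy" (the principal point, pixels), "rvec" (rotation vector, rad) and "tvec" (3), from world to camera coordinates, as OpenCV has them. Camera axes: x right, y down, z forward; pixel columns grow to the right and rows downward; lengths in m; the calibration is good to about 2 mm. A picture is of the moment at which its call begins. There is no depth.
- ticket.sign_off(): hands the job in, once; it reports no verdict.
Trained networks look in a picture, given as the dict that the camera call returned (one of the last four; its "shot" number tells which), for a name from the list of things; names that differ only in an ending like _2 or _b are one class to them, and where a whole thing is asked for, a point or a joint stands for the part that bears it (a point fixed in the world has none). Each returns a list of dicts, best first, with "confidence" (0 to 1); they miss things now and then, are a little off and sometimes report something else, mostly with a low value. They report only what shows in the picture. A call takes as long as a camera call. They do not tell look-alikes from the thing itself.
- finder.masks_of(label, picture): "pixels" (400x640 bool, what is visible of it) and "extent" ([left, top, right, bottom] in pixels, round what is visible of it).
- finder.pinpoint(label, picture): "location" ([row, column] in pixels: a listed point, or the origin of a listed thing).
The state is a dict: "time": time; "qpos": joint angles; "dq": joint speeds; "joint_efforts": joint torques, N m; "eef_pos": TCP position; "tcp_rot": TCP orientation; "contact_force": force on the tool from outside, world axes, zero at the start; "wrist_torque": the same for the moment, N m; "opening": opening from 0.0 (shut) to 1.0 (fully open).
Only numpy, scipy, OpenCV 4.12 (cv2) and the standard library are available. Lean on these libraries where they do the work, as an engineer would, in place of code of your own. Each camera call takes 0.05 s, during which the arm holds its last target.

## Task

The blue probe was clipped into the red place on the sloping rack by mistake: pull it out and press it into the blue-marked clips, then take the red probe from the white rest and press it into the red-marked clips. Each probe must be snapped fully home in both of its clips with its coloured sleeve midway between them and its needle pointing down the slope. Leave the yellow probe clipped where it is and do not push the beaker, the amber jar or the wrench about.

Things in the scene. Friction and masses are not known exactly. Their poses are not given: they have to be found in the camera images.
- red_mid (a point): Sampling probe, red marks: at first it lies level in the notches of the white rest, axis 36 mm above the bench, needle towards the robot. White rod 12 mm thick, 164 mm long, red sleeve 44 mm long at its middle, red band at the handle end (+x), steel needle 4 mm thick standing 38 mm out of the other end (-x). 50 g. This point: middle of the rod, on its axis, in the sleeve; x runs along the rod.
- blue_mid (a point): Sampling probe, blue marks: at first clipped in the red place of the rack, needle down the slope. White rod 12 mm thick, 164 mm long, blue sleeve 44 mm long at its middle, blue band at the handle end (+x), steel needle 4 mm thick standing 38 mm out of the other end (-x). 50 g. This point: middle of the rod, on its axis, in the sleeve; x runs along the rod.
- yellow_mid (a point): Sampling probe, yellow marks: clipped in its own yellow place, to be left there. White rod 12 mm thick, 164 mm long, yellow sleeve 44 mm long at its middle, yellow band at the handle end (+x), steel needle 4 mm thick standing 38 mm out of the other end (-x). 50 g. This point: middle of the rod, on its axis, in the sleeve; x runs along the rod.
- red_tip (a point): Point of the red probe's needle, 120 mm from the middle of the rod.
- blue_tip (a point): Point of the blue probe's needle, 120 mm from the middle of the rod.
- yellow_tip (a point): Point of the yellow probe's needle, 120 mm from the middle of the rod.
- probe_red: The red probe as a body; the same point and axes as its middle point.
- probe_blue: The blue probe as a body; the same point and axes as its middle point.
- slot_red: red-marked place on the sloping rack (fixed): red clip blocks and a red tag at its upper end. Origin: midway between its two spring clips (at x = -55, +55 mm), on the axis of a seated probe, 120 mm above the bench. x runs up the slope along a seated probe (29 degrees above level, away from the robot), y across the rack, z square out of the slope: press in along -z, pull out along +z.
- slot_blue: blue-marked place on the sloping rack (fixed): blue clip blocks and a blue tag at its upper end. Origin: midway between its two spring clips (at x = -55, +55 mm), on the axis of a seated probe, 120 mm above the bench. x runs up the slope along a seated probe (29 degrees above level, away from the robot), y across the rack, z square out of the slope: press in along -z, pull out along +z.
- slot_yellow: yellow-marked place on the sloping rack (fixed): yellow clip blocks and a yellow tag at its upper end. Origin: midway between its two spring clips (at x = -55, +55 mm), on the axis of a seated probe, 120 mm above the bench. x runs up the slope along a seated probe (29 degrees above level, away from the robot), y across the rack, z square out of the slope: press in along -z, pull out along +z.
- red_clip (a point): Upper of the two red clips: where the seated probe's axis passes. Two sprung steel jaws 14 mm long with a flared mouth, reaching 16 mm above the axis (z) and 16 mm to either side (y). Their lips first touch the probe about 11 mm short of home. Both clips together take about 8 to 12 N to push past, and the same to pull out; over the last 5 mm they draw the probe home.
- blue_clip (a point): Upper of the two blue clips: where the seated probe's axis passes. Two sprung steel jaws 14 mm long with a flared mouth, reaching 16 mm above the axis (z) and 16 mm to either side (y). Their lips first touch the probe about 11 mm short of home. Both clips together take about 8 to 12 N to push past, and the same to pull out; over the last 5 mm they draw the probe home.
- rack: White and aluminium sloping frame (fixed), 200 mm deep (x), 276 mm wide (y), with three clip places side by side 80 mm apart; highest part about 170 mm above the bench, at the far side. Origin: centre of its underside. Two rails 22 mm wide run under the clips; between them (90 mm) the frame is open down to the base plate.
- rest: Low grey plate with two white notched saddles (fixed), 150 x 70 mm, origin under its centre; saddles 40 mm wide at x = -55 and +55 mm, 14 mm thick, top 38 mm above the bench; between them only the plate, 6 mm thick.
- standard: Small amber jar with red cap, 44 mm across, 75 mm tall; leave alone.
- beaker: Glass beaker 70 mm across, 85 mm tall; leave alone.
- wrench: Steel wrench about 180 mm long lying on the bench; leave alone.
Mind the look-alikes: they are no part of the job. Leave any brown or turquoise look-alike of the part that bears yellow_mid alone.

How it is judged:
On the way, in this order (a step that is already met when the one before it is completed fails the run):
1. the blue probe is snapped home in the blue place (x of blue_mid in the frame of slot_blue between -0.02 and 0.02 m and y of blue_mid in the frame of slot_blue between -0.003 and 0.003 m and z of blue_mid in the frame of slot_blue between -0.003 and 0.003 m and angle between the x axis of blue_mid and the x axis of slot_blue, either way round below 0.05 rad and x of blue_tip in the frame of slot_blue below -0.08 m), for 0.2 s.
2. the red probe is snapped home in the red place (x of red_mid in the frame of slot_red between -0.02 and 0.02 m and y of red_mid in the frame of slot_red between -0.003 and 0.003 m and z of red_mid in the frame of slot_red between -0.003 and 0.003 m and angle between the x axis of red_mid and the x axis of slot_red, either way round below 0.05 rad and x of red_tip in the frame of slot_red below -0.08 m), for 0.2 s.
At the end, for the whole second after the job is handed in: Blue, red and yellow probes each snapped home in the place of their own colour: middle within 3 mm of the place's origin in y and z and 20 mm along x, axis within 0.05 rad of its x, needle pointing down the slope; released and at rest (all of step 1 and all of step 2 and x of yellow_mid in the frame of slot_yellow between -0.02 and 0.02 m and y of yellow_mid in the frame of slot_yellow between -0.003 and 0.003 m and z of yellow_mid in the frame of slot_yellow between -0.003 and 0.003 m and angle between the x axis of yellow_mid and the x axis of slot_yellow, either way round below 0.05 rad and x of yellow_tip in the frame of slot_yellow below -0.08 m and linear speed of each of probe_red, probe_blue below 0.02 m/s); the robot touches nothing.
It fails at once if the yellow probe is pushed or pulled out of its clips (distance of yellow_mid from where it was at the start of the episode above 0.012 m).
It fails at once if the beaker, the jar or the wrench is shoved more than 30 mm or toppled (distance of any of standard, beaker, wrench from where it was at the start of the episode above 0.03 m or angle between any of standard, beaker's own z axis and vertical above 0.5 rad).
It also fails if it takes over 62 s, if anything falls off the work surface, if the arm or the gripper's body presses on something with over 40 N, if the wrist force passes 120 N, or if a joint passes its speed limit or range.

## Working session

There is one attempt and no reset: what is moved stays moved. The work goes in short steps, Python scripts to look and compute and a shell command to move; the robot and the scene stay as the last step left them, time stands still between calls to the robot, and variables do not carry over. Pictures are saved under pics/ and viewed, and the job is handed in when it is done.

```bash
mkdir -p pics; ls; cat > h.py <<'E'
import numpy as np, cv2
from scipy.spatial.transform import Rotation as R
from plant import telemetry, imaging, ticket, finder, ctrl
def cam(n):
    return imaging.read_camera(n)
def K(p):
    f=200/np.tan(np.radians(p['vfov'])/2)
    return np.array([[f,0,p['cx']],[0,f,p['cy']],[0,0,1]])
def ray(p,rc):
    Rm=cv2.Rodrigues(np.array(p['rvec'],float))[0]; t=np.array(p['tvec'],float)
    d=Rm.T@np.linalg.inv(K(p))@np.array([rc[1],rc[0],1.0]); return -Rm.T@t, d/np.linalg.norm(d)
def onz(p,rc,z):
    c,d=ray(p,rc); return c+d*(z-c[2])/d[2]
def proj(p,X):
    q,_=cv2.projectPoints(np.atleast_2d(np.array(X,float)),np.array(p['rvec'],float),np.array(p['tvec'],float),K(p),None); return q[:,0,::-1]
def tri(obs):
    A=0;b=0
    for p,rc in obs:
        c,d=ray(p,rc);M=np.eye(3)-np.outer(d,d);A=A+M;b=b+M@c
    X=np.linalg.solve(A,b); return X
def save(p,n,crop=None,s=1):
    im=p['pixels'][:,:,::-1]
    if crop: l,t,r,b=crop; im=im[t:b,l:r]
    if s!=1: im=cv2.resize(im,None,fx=s,fy=s,interpolation=cv2.INTER_CUBIC)
    cv2.imwrite('pics/'+n,im)
E
python3 - <<'E'
from h import *
s=telemetry.get_state(); print(s, ctrl.grip_point_offset)
for n in ['scene','side','wrist']:
    p=cam(n); save(p,n+'0.png'); print(n,p['vfov'],p['cx'],p['cy'],ray(p,[200,320]))
    for l in ['red_mid','blue_mid','yellow_mid','red_tip','blue_tip','yellow_tip','slot_red','slot_blue','slot_yellow','red_clip','blue_clip','rack','rest']:
        print(l,[(np.round(d['location']).tolist(),round(d['confidence'],2)) for d in finder.pinpoint(l,p)])
E
```

```text
pics
{'time': 0.0, 'qpos': array([-1.39400419e+00,  2.87176153e-01,  1.57817770e+00,  1.53950246e-05,
        1.27861065e+00, -1.49970387e-01]), 'dq': array([ 8.31196028e-04,  4.97874136e-05, -4.63309012e-04, -8.53922634e-04,
        6.90062003e-04, -2.73972309e-04]), 'joint_efforts': array([-3.48090889e-04, -4.05979156e+01, -2.92627430e+01, -1.34341963e-04,
        5.98694067e-03, -4.92468274e-06]), 'eef_pos': array([ 0.21657897, -0.63852421,  0.19333992]), 'tcp_rot': array([ 9.86682613e-01,  1.62653053e-01, -8.53580220e-06, -1.18591383e-03]), 'contact_force': array([-0.54653098, -0.31336947, -0.17824375]), 'wrist_torque': array([-0.03559573, -0.01738052, -0.00106852]), 'opening': 0.9948660076539065} 0.0187
scene 50.40498949418131 322.7402909795882 202.02131633346144 (array([1.1487624 , 0.3544401 , 1.13354622]), array([-0.50194642, -0.28211638, -0.81759412]))
red_mid [([180.0, 245.0], 0.52)]
blue_mid [([233.0, 330.0], 0.44)]
yellow_mid [([174.0, 243.0], 0.66), ([194.0, 400.0], 0.6), ([341.0, 450.0], 0.53)]
red_tip [([154.0, 271.0], 0.72)]
blue_tip [([212.0, 338.0], 0.6), ([248.0, 35
[... 938 characters left out ...]

yellow_tip [([253.0, 190.0], 0.77), ([200.0, 271.0], 0.65), ([264.0, 313.0], 0.49)]
slot_red [([196.0, 293.0], 0.85)]
slot_blue [([213.0, 280.0], 0.9)]
slot_yellow [([227.0, 265.0], 0.72)]
red_clip [([185.0, 277.0], 0.71)]
blue_clip [([201.0, 266.0], 0.81)]
rack [([237.0, 278.0], 0.92), ([172.0, 378.0], 0.24)]
rest [([177.0, 374.0], 0.9), ([236.0, 283.0], 0.5), ([176.0, 309.0], 0.43)]
wrist 70.4882536468746 318.0144699855124 201.58454519999236 (array([ 0.29337014, -0.6126649 ,  0.37495489]), array([-0.28959307, -0.10557244, -0.95130979]))
red_mid []
blue_mid []
yellow_mid []
red_tip []
blue_tip []
yellow_tip []
slot_red []
slot_blue []
slot_yellow []
red_clip []
blue_clip []
rack []
rest []
```

View pics/scene0.png

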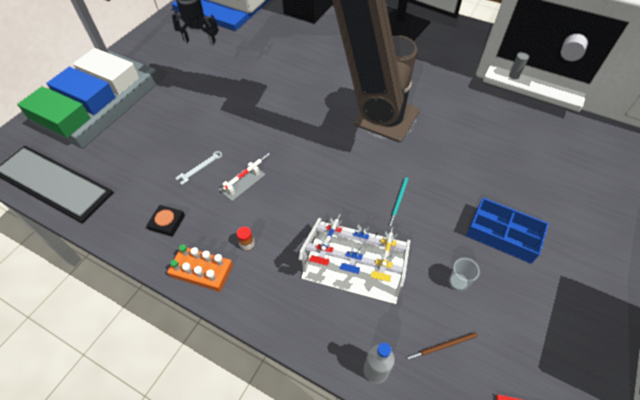

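View pics/side0.png

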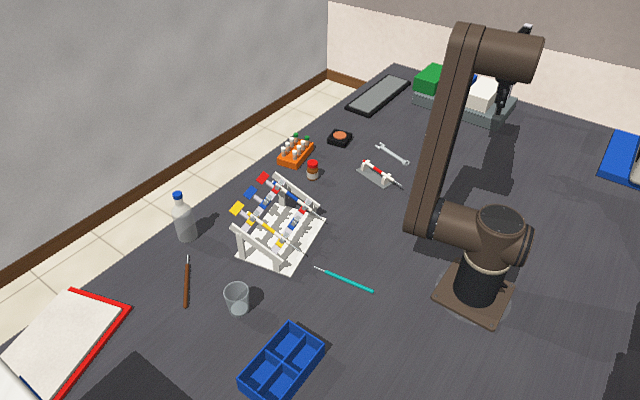

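```bash
python3 - <<'E'
from h import *
print(telemetry.get_state()['time'])
p=cam('scene'); save(p,'sc1.png',(200,100,480,380),2); q=cam('side'); save(q,'sd1.png',(160,130,460,330),2.6)
import pickle; pickle.dump((p,q),open('pq.pkl','wb'))
E
```

```text
2.1
```

View pics/sc1.png

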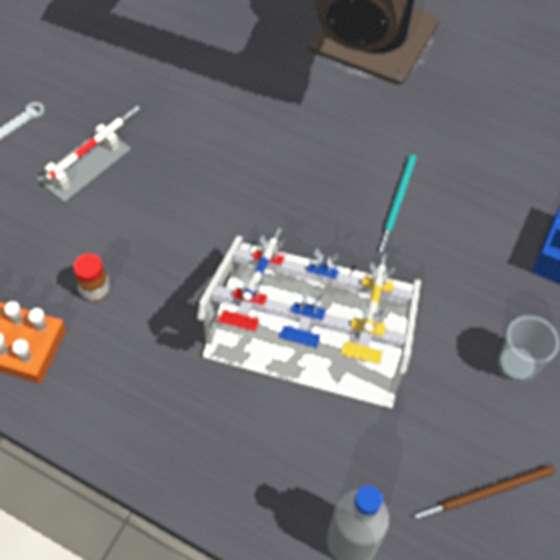

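View pics/sd1.png

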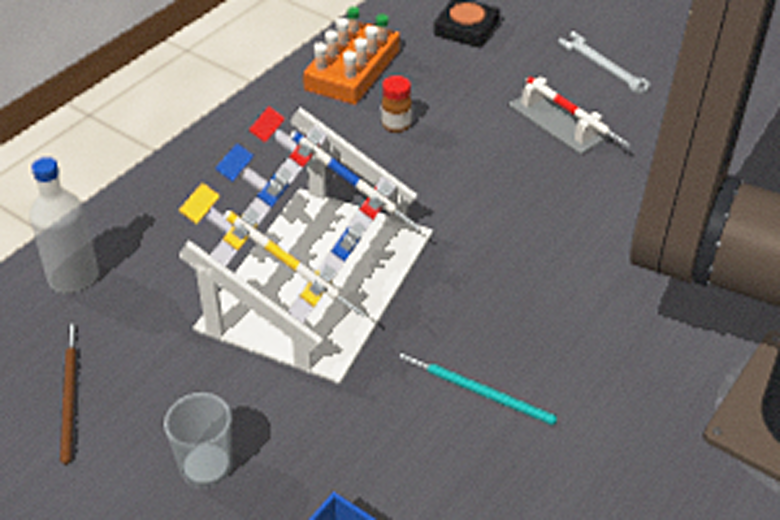

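```bash
cat > fit.py <<'E'
from h import *
import pickle
from scipy.optimize import least_squares
p,q=pickle.load(open('pq.pkl','rb'))
sl=np.radians(29)
def rackpt(v,off):
    x,y,psi=v[:3]; lx=off[0]*np.cos(sl)-off[2]*np.sin(sl); lz=off[0]*np.sin(sl)+off[2]*np.cos(sl)
    return np.array([x+np.cos(psi)*lx-np.sin(psi)*off[1], y+np.sin(psi)*lx+np.cos(psi)*off[1], .12+lz])
E
python3 - <<'E'
from fit import *
sc=lambda c:(100+c[1]/2,200+c[0]/2); sd=lambda c:(130+c[1]/2.6,160+c[0]/2.6)
names=['r','b','y']; 
S={'r':((268,258),(250,297)),'b':((322,268),(308,310)),'y':((377,286),(368,327))}
D={'r':((372,208),(303,150)),'b':((346,245),(276,185)),'y':((311,290),(237,232))}
yy={'r':-.08,'b':0,'y':.08}
obs=[]
for n in names:
  for i,x in enumerate((-.055,.055)):
    obs.append((p,sc(S[n][i]),(x,yy[n],'h'))); obs.append((q,sd(D[n][i]),(x,yy[n],'h')))
pin=[(q,(196,293),(0,-.08,0)),(q,(213,280),(0,0,0)),(q,(227,265),(0,.08,0)),(q,(185,277),(.055,-.08,0)),(q,(201,266),(.055,0,0)),
(p,(236,330),(0,-.08,0)),(p,(244,362),(0,0,0)),(p,(251,389),(0,.08,0)),(p,(233,330),(0,-.08,0)),(q,(195,292),(0,-.08,0)),(q,(230,268),(0,.08,0))]
def res(v,o):
    r=[]
    for c,rc,off in o:
        h=v[3] if off[2]=='h' else off[2]
        r+=list(proj(c,rackpt(v,(off[0],off[1],h)))[0]-rc)
    return np.array(r)
for o in (obs,pin,obs+pin):
  s=least_squares(lambda v:np.r_[res(v,o),(v[3]+.008)*300],[.6,0,0,-.01],loss='soft_l1'); print(s.x,np.degrees(s.x[2]),np.sqrt(np.mean(res(s.x,o)**2)))
  print(np.round(res(s.x,o).reshape(-1,2),1).tolist())
# red probe
for d in [(p,(180,245)),(q,(171,379))]: print('red mid',onz(*d,.036))
print('red tip',onz(p,(154,271),.036),onz(q,(188,405),.036))
print('red mid px',onz(p,sc((85,145)),.04),onz(q,sd((566,103)),.04), 'tip',onz(p,sc((138,109)),.036),onz(q,sd((631,152)),.036), 'hdl', onz(p,sc((43,179)),.036),onz(q,sd((531,80)),.036))
E
```

```text
[ 0.59733281  0.16362649  0.20170087 -0.01218433] 11.556608398130317 0.7804215397293806
[[-0.5, 0.4], [-1.7, 0.2], [-0.9, -0.2], [0.2, 0.1], [1.4, 0.3], [-0.3, -0.8], [0.4, -0.1], [1.7, -1.6], [-0.5, 0.3], [-0.7, 0.8], [-0.1, -0.2], [-0.2, 0.3]]
[ 0.598931    0.16504357  0.18149758 -0.008     ] 10.399045157212461 1.416936368283541
[[0.4, -1.7], [-1.5, -0.8], [1.0, 1.2], [0.9, 1.0], [-0.3, -0.6], [-1.9, 0.8], [-2.0, -3.2], [-1.0, -1.5], [1.1, 0.8], [1.4, -0.7], [-2.0, -1.8]]
[ 0.59801918  0.16418511  0.19824581 -0.01135192] 11.358648197709671 1.1700901629261322
[[-0.6, 0.6], [-1.8, 0.1], [-0.9, -0.1], [0.1, 0.0], [1.5, 0.5], [-0.4, -1.0], [0.5, 0.0], [1.6, -1.8], [-0.3, 0.5], [-0.8, 0.5], [0.0, -0.2], [-0.4, 0.0], [0.2, -1.7], [-1.5, -0.4], [1.1, 2.0], [0.9, 0.9], [-0.1, -0.3], [-1.9, 0.6], [-2.4, -3.4], [-1.8, -1.6], [1.1, 0.6], [1.2, -0.7], [-1.9, -1.0]]
red mid [ 0.52148994 -0.2782493   0.036     ]
red mid [ 0.49724398 -0.2980978   0.036     ]
red tip [ 0.38600066 -0.264032    0.036     ] [ 0.37072305 -0.26765305  0.036     ]
red mid px [ 0.50176984 -0.30101165  0.04      ] [ 0.50328732 -0.29787988  0.04      ] tip [ 0.39116146 -0.26882641  0.036     ] [ 0.37627864 -0.26033737  0.036     ] hdl [ 0.58950179 -0.32276397  0.036     ] [ 0.5763018  -0.31983347  0.036     ]
```

```bash
cat > mv.py <<'E'
from fit import *
V=np.array([.598,.164,np.radians(11.4)])
def slotR(v=V):
    x=rackpt(v,(1,0,0))-rackpt(v,(0,0,0)); z=rackpt(v,(0,0,1))-rackpt(v,(0,0,0)); return np.c_[x,np.cross(z,x),z]
def toolR(v=V):
    s=slotR(v); return np.c_[s[:,0],-s[:,1],-s[:,2]]
def slot(n,dx=0,dy=0,dz=0,v=V): return rackpt(v,(dx,{'r':-.08,'b':0,'y':.08}[n]+dy,dz))
def delta(g,Rt,st=None):
    st=st or telemetry.get_state(); Rc=R.from_quat(st['tcp_rot']).as_matrix()
    tcp=np.array(g)+Rt[:,2]*ctrl.grip_point_offset
    d=Rc.T@(tcp-st['eef_pos'])/.15; w=R.from_matrix(Rc.T@Rt).as_rotvec()/(np.pi/2)
    print('t',round(st['time'],2),'tcp',np.round(st['eef_pos'],4),'tool x',np.round(Rc[:,0],3),'F',np.round(st['contact_force'],1),'op',round(st['opening'],3))
    print('SHIFT',np.round(d,3).tolist(),'TURN',np.round(w,3).tolist()); return d,w
E
python3 - <<'E'
from mv import *
delta([.42,-.3,.3],R.from_euler('xz',[np.pi,np.radians(-15)]).as_matrix())
delta(slot('r',dz=.1),toolR()); print(slot('r',dz=.1),slotR())
E
```

```text
t 2.2 tcp [ 0.2167 -0.6393  0.1947] tool x [ 0.947  0.321 -0.   ] F [-0.8  0.6  0.1] op 1.002
SHIFT [2.01, -1.707, -0.577] TURN [-0.0, 0.0, 0.375]
t 2.2 tcp [ 0.2167 -0.6393  0.1947] tool x [ 0.947  0.321 -0.   ] F [-0.8  0.6  0.1] op 1.002
SHIFT [3.798, -3.76, 0.024] TURN [-0.021, 0.322, 0.08]
[0.5662881  0.07599569 0.20746197] [[ 0.85736449 -0.19765734 -0.4752449 ]
 [ 0.17287501  0.98027117 -0.09582618]
 [ 0.48480962  0.          0.87461971]]
```

```bash
python3 -m crank '[[1,-0.9,-0.5,0,0,0,0.5],[1,-0.9,-0.5,0,0,0,0.5],[1,-0.9,-0.5,0,0,0,0.5],[1,-0.9,-0.5,0,0,0,0.5],[1,-0.9,-0.5,0,0,0,0.5]]'
python3 -m crank '[[1,-0.9,0,0,0.15,0.08,0.5],[1,-0.9,0,0,0.15,0.08,0.5],[1,-0.9,0,0,0.15,0.08,0.5],[1,-0.9,0,0,0.15,0.08,0.5]]'
python3 - <<'E'
from mv import *
delta(slot('r',dz=.12),toolR())
p=cam('wrist'); save(p,'w1.png')
E
```

```text
time: 2.7
eef_pos: [0.3177, -0.4609, 0.2728]
tcp_rot: [0.986, 0.164, 0.001, 0.002]
contact_force: [-0.3, -0.5, -0.2]
opening: 0.502
time: 3.1
eef_pos: [0.413, -0.2882, 0.2694]
tcp_rot: [0.988, 0.098, 0.116, -0.019]
contact_force: [0.7, -1.1, 0.1]
opening: 0.503
t 3.1 tcp [ 0.413  -0.2882  0.2694] tool x [0.954 0.189 0.233] F [ 0.7 -1.1  0.1] op 0.503
SHIFT [1.336, -2.171, 0.769] TURN [-0.009, 0.173, -0.003]
```

View pics/w1.png

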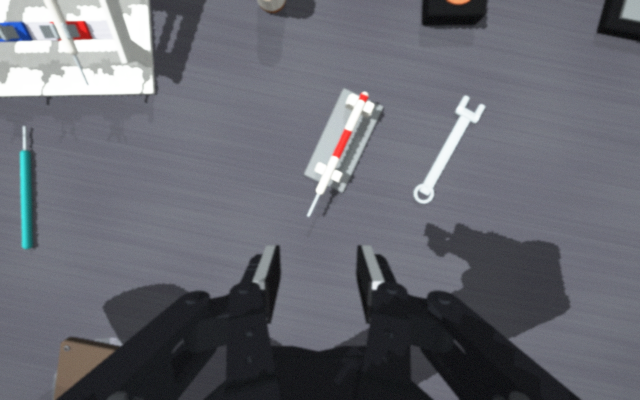

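```bash
python3 - <<'E'
from mv import *
p=cam('wrist'); 
a=onz(p,(145,342),.038);b=onz(p,(96,364),.037);c=onz(p,(215,308),.036)
print(a,b,c,np.degrees(np.arctan2(*(b-c)[1::-1])),np.linalg.norm(b-c), c+(b-c)*120/202)
for l in ['red_mid','red_tip']:
    print(l,[(np.round(onz(p,d['location'],.036),4),np.round(d['location']),round(d['confidence'],2)) for d in finder.pinpoint(l,p)])
m=finder.masks_of('red_mid',p)
for d in m:
    ys,xs=np.nonzero(d['pixels']); print(d['confidence'],d['extent'],len(xs))
im=cv2.cvtColor(p['pixels'],cv2.COLOR_RGB2HSV); r=((im[...,0]<8)|(im[...,0]>172))&(im[...,1]>150)&(im[...,2]>90)
r=r[80:200,280:400].astype(np.uint8); n,l,s,ce=cv2.connectedComponentsWithStats(r)
for i in range(1,n):
    if s[i,4]>15: print(s[i],onz(p,(ce[i][1]+80,ce[i][0]+280),.038))
E
```

```text
[ 0.50695723 -0.2937025   0.038     ] [ 0.58290664 -0.31021448  0.037     ] [ 0.39375155 -0.26547171  0.036     ] -13.308147145599504 0.1943773748390748 [ 0.50612091 -0.29205157  0.03659406]
red_mid [(array([ 0.5073, -0.3021,  0.036 ]), array([146., 348.]), 0.94)]
red_tip [(array([ 0.386 , -0.2711,  0.036 ]), array([221., 311.]), 0.61)]
0.86 [313.8, 98.3, 373.1, 219.7] 913
[85 19  8  6 31] [ 0.57652562 -0.31829622  0.038     ]
[ 59  54  17  27 182] [ 0.50567829 -0.30116323  0.038     ]
```

```bash
python3 -m crank '[[0.7,-1,0,0,0.17,0,0.5],[0.7,-1,0,0,0.17,0,0.5],[0.7,-1,0,0,0.17,0,0.5],[0.7,-1,0,0,0.17,0,0.5],[0.7,-1,0,0,0.17,0,0.5]]'
python3 - <<'E'
from mv import *
delta(slot('r',dz=.12),toolR())
E
```

```text
time: 3.85
eef_pos: [0.4839, -0.1205, 0.2976]
tcp_rot: [0.964, 0.097, 0.247, -0.032]
contact_force: [0.1, 0.9, -0.5]
opening: 0.501
t 3.85 tcp [ 0.4839 -0.1205  0.2976] tool x [0.859 0.172 0.482] F [ 0.1  0.9 -0.5] op 0.501
SHIFT [0.407, -1.163, 0.919] TURN [-0.009, 0.002, -0.001]
```

```bash
python3 -m crank '[[0.4,-1,0.1,0,0,0,0.5],[0.4,-1,0.1,0,0,0,0.5],[0.4,-1,0.1,0,0,0,0.5],[0.4,-1,0.1,0,0,0,0.5]]'
python3 - <<'E'
from mv import *
delta(slot('r',dz=.12),toolR())
p=cam('wrist'); save(p,'w2.png'); pickle.dump(p,open('w2.pkl','wb'))
E
```

```text
time: 4.25
eef_pos: [0.5124, 0.039, 0.3152]
tcp_rot: [0.964, 0.097, 0.247, -0.032]
contact_force: [-0.3, -0.4, -0.5]
opening: 0.501
t 4.25 tcp [0.5124 0.039  0.3152] tool x [0.859 0.172 0.482] F [-0.3 -0.4 -0.5] op 0.501
SHIFT [0.005, -0.158, 0.817] TURN [-0.01, 0.002, -0.001]
```

View pics/w2.png

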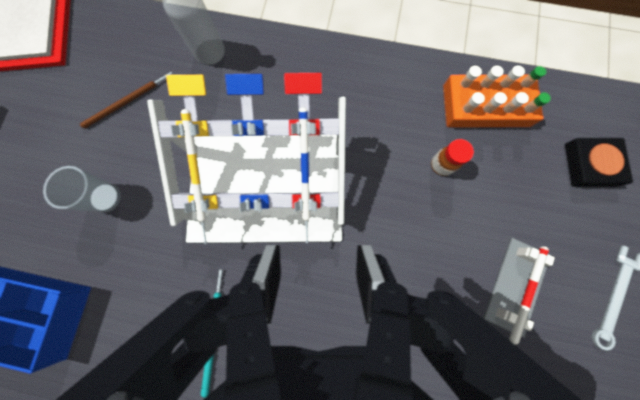

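```bash
python3 - <<'E'
from mv import *
p=pickle.load(open('w2.pkl','rb')); im=p['pixels'][:,:,::-1].copy()
s=4;l,t=140,60; im=cv2.resize(im[t:t+190,l:l+200],None,fx=s,fy=s,interpolation=cv2.INTER_CUBIC)[:, :800]
for n in 'rby':
    for x in (-.082,-.055,0,.055,.082):
        r,c=proj(p,slot(n,dx=x))[0]; cv2.circle(im,(int((c-l+.5)*s),int((r-t+.5)*s)),4,(0,255,0),1)
cv2.imwrite('pics/w2c.png',im[:600])
E
```

```text
(no output)
```

View pics/w2c.png

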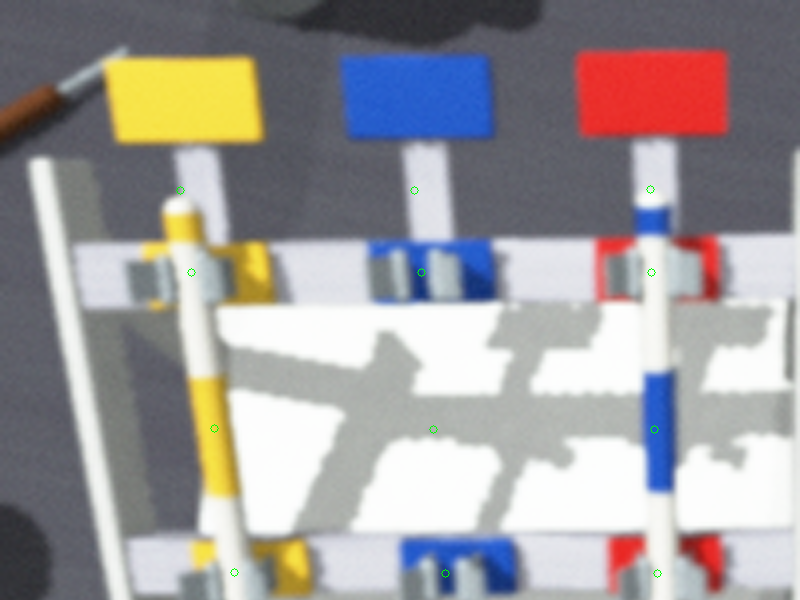

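```bash
python3 -m crank '[[0,-0.15,0.4,-0.01,0,0,0.4],[0,-0.15,0.9,-0.01,0,0,0.4],[0,-0.15,1,-0.01,0,0,0.4],[0,-0.15,1,-0.01,0,0,0.4],[0,-0.15,1,-0.01,0,0,0.4]]'
python3 - <<'E'
from mv import *
delta(slot('r',dy=-.001),toolR())
p=cam('wrist'); save(p,'w3.png'); pickle.dump(p,open('w3.pkl','wb'))
E
```

```text
time: 4.8
eef_pos: [0.5773, 0.0733, 0.1807]
tcp_rot: [0.965, 0.093, 0.245, -0.024]
contact_force: [1.3, 0.2, 1.5]
opening: 0.402
t 4.8 tcp [0.5773 0.0733 0.1807] tool x [0.863 0.167 0.477] F [1.3 0.2 1.5] op 0.402
SHIFT [0.032, -0.027, 0.602] TURN [0.001, 0.006, -0.004]
```

View pics/w3.png

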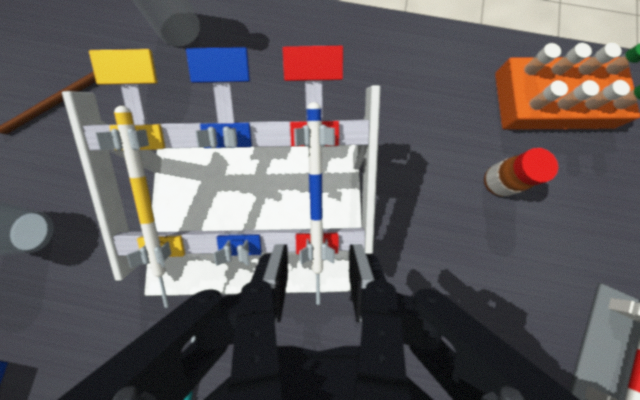

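```bash
python3 -m crank '[[0.03,-0.02,0.3,0,0.006,-0.004,0.4],[0.03,-0.02,0.5,0,0.006,-0.004,0.4],[0.03,-0.02,0.6,0,0.006,-0.004,0.4],[0.03,-0.02,0.6,0,0.006,-0.004,0.4]]'
python3 - <<'E'
from mv import *
delta(slot('r',dy=-.001),toolR())
p=cam('wrist'); save(p,'w4.png'); q=cam('side'); save(q,'s4.png',(200,100,440,300),3)
E
```

```text
time: 5.25
eef_pos: [0.6243, 0.0862, 0.1078]
tcp_rot: [0.962, 0.096, 0.253, -0.024]
contact_force: [0.1, 0.2, 0.1]
opening: 0.397
t 5.25 tcp [0.6243 0.0862 0.1078] tool x [0.854 0.173 0.491] F [0.1 0.2 0.1] op 0.397
SHIFT [-0.022, -0.003, 0.02] TURN [0.002, -0.004, 0.001]
```

View pics/w4.png

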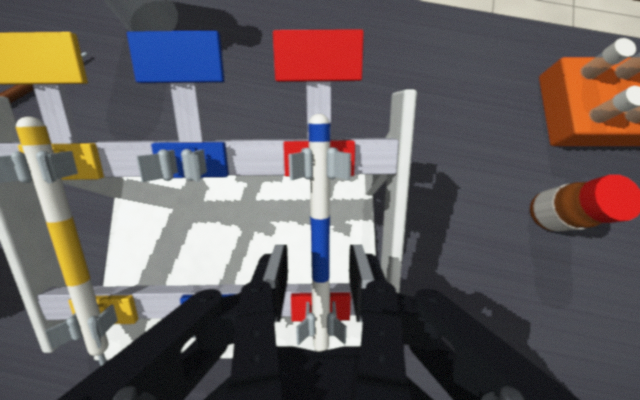

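View pics/s4.png

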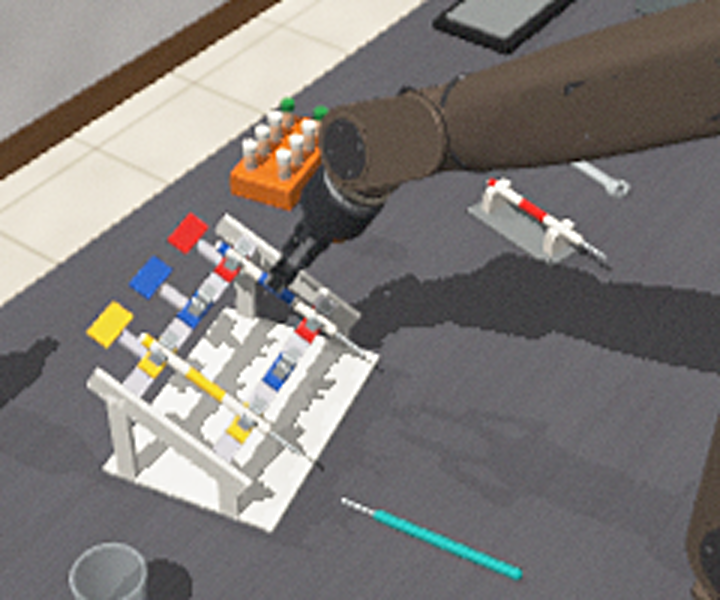

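```bash
python3 -m crank '[[-0.02,0,0.02,0,-0.004,0,0.4],[-0.02,0,0.02,0,-0.004,0,0],[-0.02,0,0.02,0,-0.004,0,0],[-0.02,0,0.02,0,-0.004,0,0],[-0.02,0,0.02,0,-0.004,0,0],[-0.02,0,0.02,0,-0.004,0,0],[-0.02,0,0.02,0,-0.004,0,0]]' 90
python3 - <<'E'
from mv import *
delta(slot('r',dy=-.001),toolR())
E
```

```text
time: 6.05
eef_pos: [0.6222, 0.0874, 0.1023]
tcp_rot: [0.963, 0.097, 0.249, -0.024]
contact_force: [0.8, 0.1, -0.2]
opening: -0.003
t 6.05 tcp [0.6222 0.0874 0.1023] tool x [0.857 0.175 0.484] F [ 0.8  0.1 -0.2] op -0.003
SHIFT [0.007, 0.008, -0.006] TURN [0.001, 0.001, 0.001]
```

```bash
python3 - <<'E'
from mv import *
p=cam('wrist'); save(p,'w5.png',(200,80,440,400),2.4); q=cam('side'); save(q,'s5.png',(250,130,370,230),6);p=cam('scene'); save(p,'c5.png',(280,190,420,300),5)
E
```

```text
(no output)
```

View pics/w5.png

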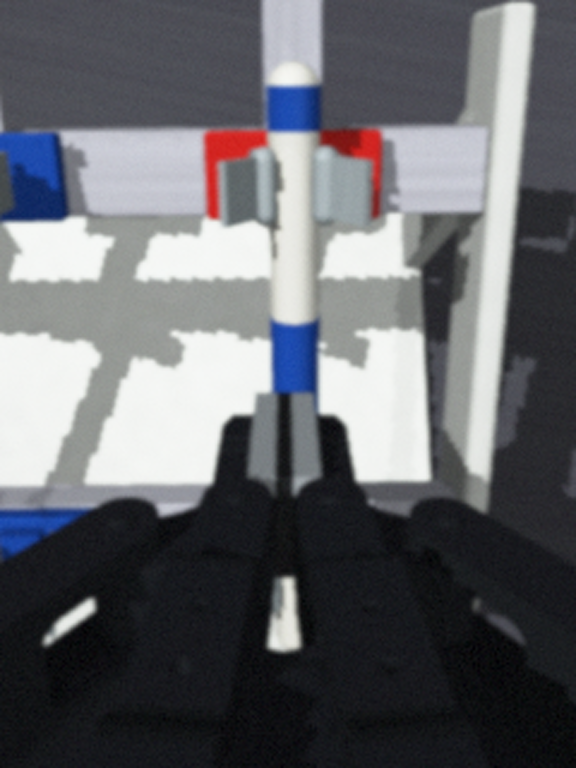

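View pics/s5.png

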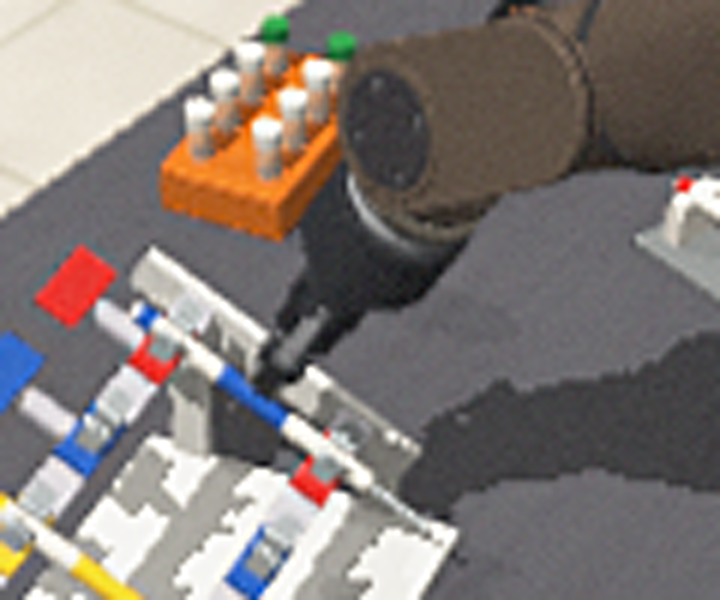

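View pics/c5.png

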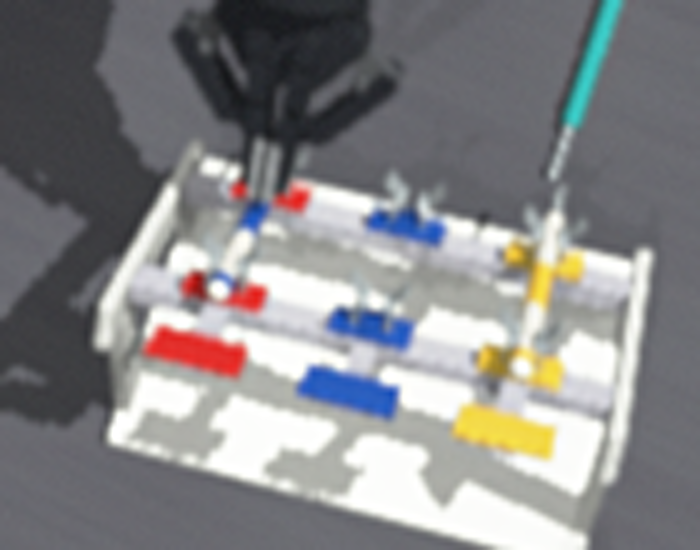

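```bash
python3 - <<'E'
from mv import *
st=telemetry.get_state(); Rc=R.from_quat(st['tcp_rot']).as_matrix()
for n,(l,t,s) in {'wrist':(200,80,2.4),'side':(250,130,6),'scene':(280,190,5)}.items():
    p=cam(n)
    for k,X in {'tcp':st['eef_pos'],'grip':st['eef_pos']-Rc[:,2]*.0187,'slot':slot('r'),'up':slot('r',dx=.022),'dn':slot('r',dx=-.022),'end':slot('r',dx=.082)}.items():
        r,c=proj(p,X)[0]; print(n,k,round((c-l)*s),round((r-t)*s))
E
```

```text
wrist tcp 285 365
wrist grip 286 394
wrist slot 286 392
wrist up 287 313
wrist dn 286 465
wrist end 288 60
side tcp 235 417
side grip 249 399
side slot 248 397
side up 216 373
side dn 280 422
side end 128 305
scene tcp 248 250
scene grip 253 221
scene slot 252 221
scene up 243 240
scene dn 262 202
scene end 214 296
```

```bash
python3 - <<'E'
from mv import *
st=telemetry.get_state(); Rc=R.from_quat(st['tcp_rot']).as_matrix()
p,q=pickle.load(open('pq.pkl','rb'))
R0=R.from_quat([ 9.86682613e-01,  1.62653053e-01,0,-.001]).as_matrix(); T=np.array([.2167,-.639,.1947])
for n,c in (('scene',p),('side',q)):
    for z in (0,-.02,-.04,-.06): print(n,z,np.round([proj(c,T+R0@np.array([0,y,z]))[0] for y in (-.042,0,.042)]).tolist())
save(p,'sc0.png',(150,0,240,60),8); save(q,'sd0.png',(460,60,550,130),8)
w3=pickle.load(open('w3.pkl','rb'));print(ray(w3,(200,320)), w3['rvec'],w3['tvec'])
w=cam('wrist');c,d=ray(w,(200,320)); print('cam in tool',Rc.T@(c-st['eef_pos']),Rc.T@d)
for x in (-.011,0,.011):
  for z in (0,-.0187,-.04,-.06): print(x,z,np.round(proj(w,st['eef_pos']+Rc@np.array([x,0,z]))[0]))
E
```

```text
scene 0 [[56.0, 214.0], [55.0, 203.0], [54.0, 192.0]]
scene -0.02 [[51.0, 213.0], [50.0, 202.0], [49.0, 190.0]]
scene -0.04 [[46.0, 212.0], [45.0, 200.0], [44.0, 189.0]]
scene -0.06 [[41.0, 211.0], [40.0, 199.0], [39.0, 187.0]]
side 0 [[126.0, 493.0], [120.0, 493.0], [115.0, 493.0]]
side -0.02 [[121.0, 495.0], [116.0, 495.0], [110.0, 495.0]]
side -0.04 [[117.0, 496.0], [111.0, 496.0], [105.0, 496.0]]
side -0.06 [[112.0, 498.0], [106.0, 498.0], [101.0, 498.0]]
(array([0.56330267, 0.07090862, 0.37763078]), array([ 0.1804996 ,  0.02988548, -0.98312093])) [ 2.31372068 -1.90671206  0.16829372] [-0.03743693  0.62447995  0.2712309 ]
cam in tool [ 0.08147053 -0.00065548 -0.17978065] [-0.30819152  0.00691877  0.95129917]
-0.011 0 [246. 319.]
-0.011 -0.0187 [260. 319.]
-0.011 -0.04 [279. 319.]
-0.011 -0.06 [301. 319.]
0 0 [232. 319.]
0 -0.0187 [244. 319.]
0 -0.04 [262. 319.]
0 -0.06 [282. 319.]
0.011 0 [217. 319.]
0.011 -0.0187 [228. 319.]
0.011 -0.04 [244. 319.]
0.011 -0.06 [263. 319.]
```

View pics/sc0.png

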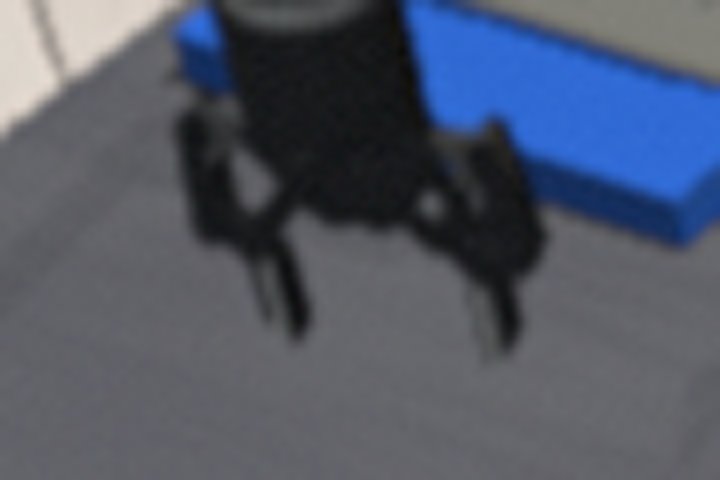

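View pics/sd0.png

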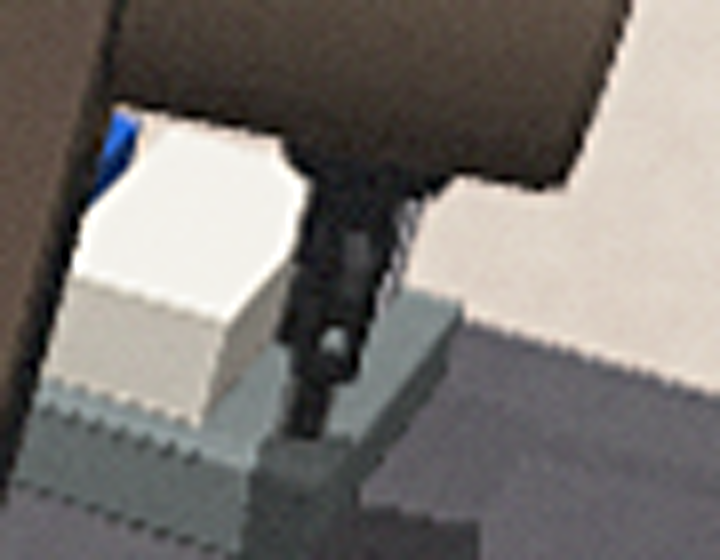

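```bash
python3 -m crank '[[0,0,0,0,0,0,0.4],[0,0,0,0,0,0,0.4],[0,0,0,0,0,0,0.4],[0.005,0.008,0.08,0,0,0,0.4],[0.005,0.008,0.16,0,0,0,0.4],[0.005,0.008,0.16,0,0,0,0.4]]'
python3 - <<'E'
from mv import *
w=cam('wrist');save(w,'w6.png',(200,80,440,400),1.8); w=cam('side');save(w,'s6.png',(250,130,370,230),5)
a=cv2.imread('pics/w6.png');b=cv2.imread('pics/s6.png')
E
```

```text
time: 7.0
eef_pos: [0.6337, 0.0887, 0.0796]
tcp_rot: [0.964, 0.097, 0.247, -0.024]
contact_force: [-0.6, 0.0, 0.2]
opening: 0.397
```

View pics/w6.png

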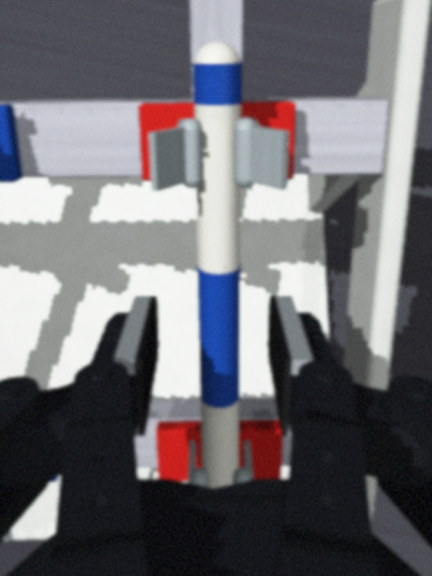

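View pics/s6.png

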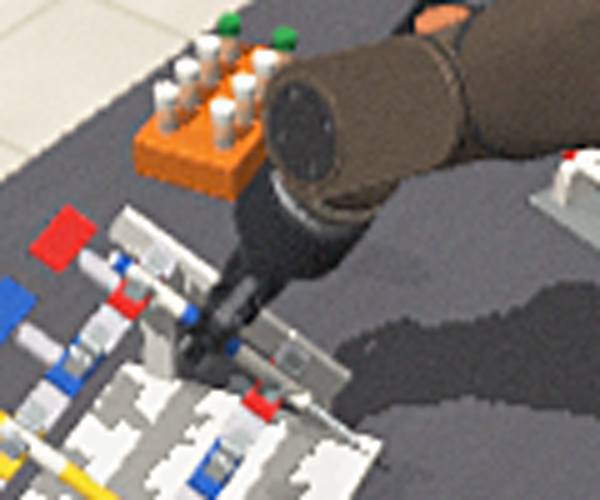

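```bash
python3 -m crank '[[0,-0.01,0.06,0,0,0,0.4],[0,-0.01,0.06,0,0,0,0.4],[0,-0.01,0.06,0,0,0,0],[0,-0.01,0.06,0,0,0,0],[0,-0.01,0.06,0,0,0,0],[0,-0.01,0.06,0,0,0,0],[0,-0.01,0.06,0,0,0,0]]' 90
python3 - <<'E'
from mv import *
delta(slot('r',dy=-.001),toolR())
w=cam('wrist');save(w,'w7.png',(200,80,440,400),1.8); w=cam('side');save(w,'s7.png',(250,130,370,230),5)
E
```

```text
time: 7.8
eef_pos: [0.6386, 0.0897, 0.0742]
tcp_rot: [0.963, 0.097, 0.249, -0.023]
contact_force: [-1.8, -4.7, 0.5]
opening: 0.106
t 7.8 tcp [0.6386 0.0897 0.0742] tool x [0.857 0.176 0.484] F [-1.8 -4.7  0.5] op 0.106
SHIFT [0.001, 0.002, -0.224] TURN [0.002, 0.0, 0.002]
```

View pics/w7.png

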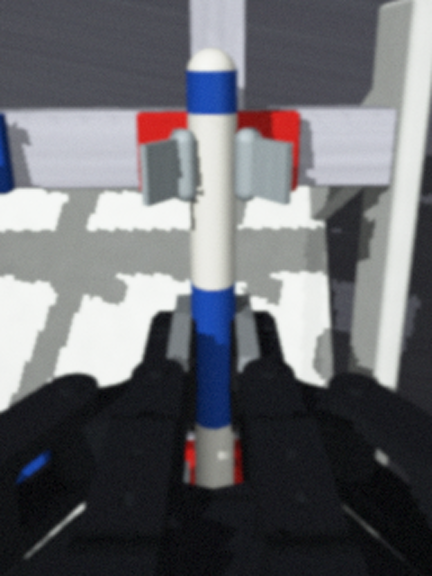

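View pics/s7.png

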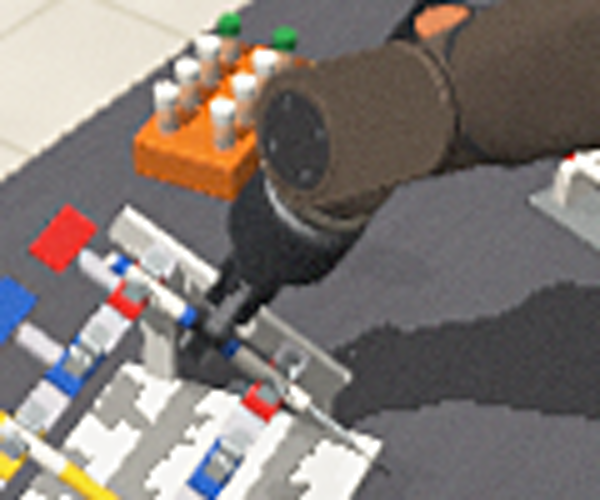

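```bash
python3 -m crank '[[0,0,-0.1,0,0,0,0],[0,0,-0.2,0,0,0,0],[0,0,-0.3,0,0,0,0],[0,0,-0.35,0,0,0,0],[0,0,-0.35,0,0,0,0]]' 90
python3 - <<'E'
from mv import *
delta(slot('r',dy=-.001),toolR())
w=cam('wrist');save(w,'w8.png'); w=cam('side');save(w,'s8.png',(250,130,370,230),5)
E
```

```text
time: 8.4
eef_pos: [0.614, 0.086, 0.1212]
tcp_rot: [0.963, 0.097, 0.25, -0.024]
contact_force: [0.6, -0.6, -0.4]
opening: 0.109
t 8.4 tcp [0.614  0.086  0.1212] tool x [0.856 0.175 0.486] F [ 0.6 -0.6 -0.4] op 0.109
SHIFT [-0.006, 0.009, 0.131] TURN [0.001, -0.001, 0.001]
```

View pics/w8.png

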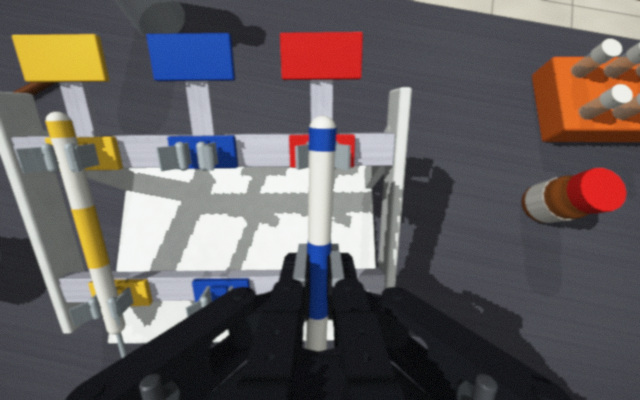

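View pics/s8.png

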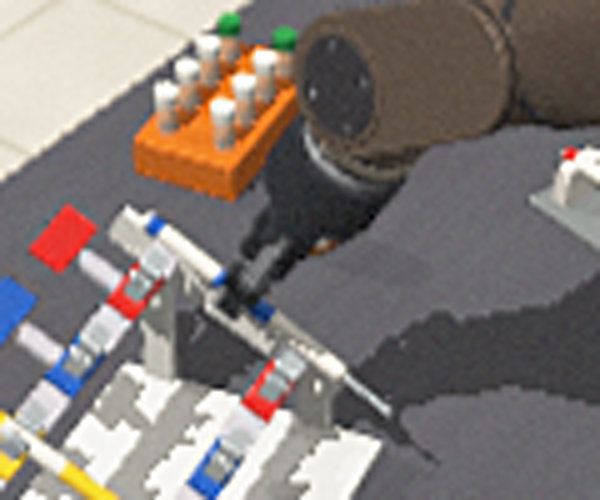

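```bash
cat > chk.py <<'E'
from mv import *
def target(n,dz=0,dy=0,dx=0):
    """tcp for seated-grip pose in place n, from recorded grip in red"""
    pass
def pose_from_ends(hs,hn,L=.202):
    # triangulate end & tip from (cam,px)
    a=tri(hs);b=tri(hn); u=a-b; return a,b,u/np.linalg.norm(u),np.linalg.norm(u)
E
python3 - <<'E'
from mv import *
q=cam('side'); p=cam('scene'); save(p,'c8.png',(280,170,420,280),5)
st=telemetry.get_state(); Rc=R.from_quat(st['tcp_rot']).as_matrix()
print(st['time'])
Tg=np.array([.6386,.0897,.0742]); D=st['eef_pos']-Tg
for n,c,(l,t,s) in (('side',q,(250,130,5)),('scene',p,(280,170,5))):
  for x in (.082,.022,0,-.022,-.082,-.12): 
    r,cc=proj(c,slot('r',dx=x)+D)[0]; print(n,x,round((cc-l)*s),round((r-t)*s))
E
```

```text
8.6
side 0.082 136 212
side 0.022 212 270
side 0 239 291
side -0.022 267 312
side -0.082 341 369
side -0.12 389 405
scene 0.082 232 311
scene 0.022 260 258
scene 0 270 240
scene -0.022 279 222
scene -0.082 303 177
scene -0.12 317 150
```

View pics/c8.png

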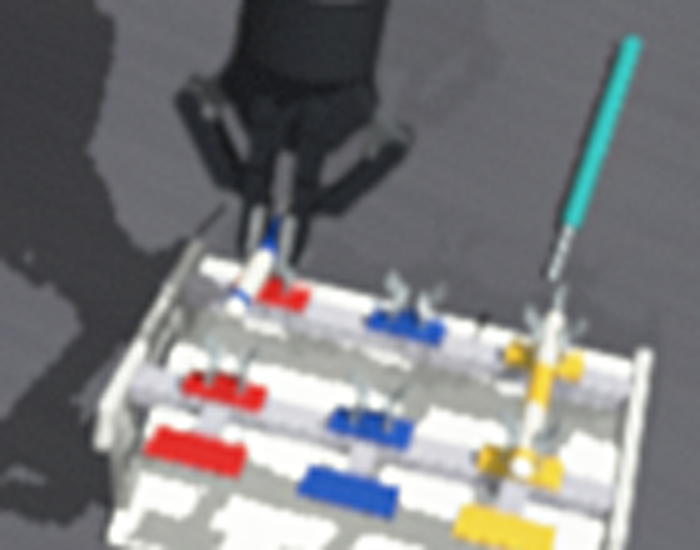

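```bash
cat >> mv.py <<'E'
Tg=np.array([.6386,.0897,.0742])
def bl(dz=0,dy=0,dx=0,n='b',Rt=None):
    Rt=toolR() if Rt is None else Rt
    s=slotR(); X=Tg+s@np.array([dx,(.08 if n=='b' else 0)+dy,dz])
    return delta(X-Rt[:,2]*ctrl.grip_point_offset,Rt)
E
python3 - <<'E'
from mv import *
bl(.053)
E
```

```text
t 8.6 tcp [0.6132 0.0861 0.1189] tool x [0.858 0.175 0.483] F [ 0.2  0.1 -0.6] op 0.103
SHIFT [0.006, -0.523, -0.01] TURN [0.0, 0.001, 0.001]
```

```bash
python3 -m crank '[[0,-0.3,-0.02,0,0,0,0],[0.005,-0.525,-0.01,0,0,0,0],[0.005,-0.525,-0.01,0,0,0,0],[0.005,-0.525,-0.01,0,0,0,0]]' 90
python3 - <<'E'
from mv import *
bl(.02)
w=cam('wrist');save(w,'w9.png',(120,90,400,350),2.3)
E
```

```text
time: 9.0
eef_pos: [0.5973, 0.1639, 0.1204]
tcp_rot: [0.963, 0.098, 0.248, -0.024]
contact_force: [-0.4, -0.1, -0.3]
opening: 0.1
t 9.0 tcp [0.5973 0.1639 0.1204] tool x [0.858 0.177 0.483] F [-0.4 -0.1 -0.3] op 0.1
SHIFT [0.002, 0.006, 0.219] TURN [0.0, 0.002, 0.002]
```

View pics/w9.png

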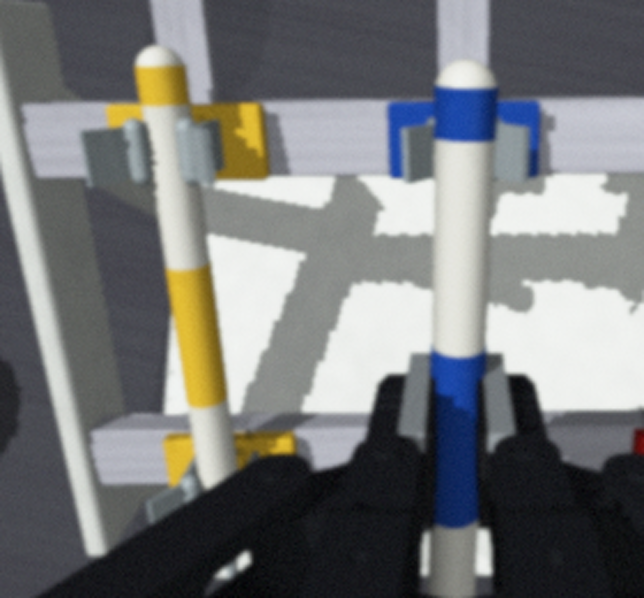

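```bash
python3 -m crank '[[0.002,0.005,0.15,0,0.002,0.002,0],[0.002,0.005,0.25,0,0.002,0.002,0],[0.002,0.005,0.33,0,0.002,0.002,0],[0.002,0.005,0.36,0,0.002,0.002,0],[0.002,0.005,0.36,0,0.002,0.002,0],[0.002,0.005,0.36,0,0.002,0.002,0]]' 90
python3 - <<'E'
from mv import *
bl(0)
w=cam('wrist');save(w,'w10.png',(120,90,400,350),2.3); w=cam('side');save(w,'s10.png',(220,140,340,240),6)
for x in (.082,.022,0,-.022,-.082,-.12): 
    r,cc=proj(w,slot('b',dx=x))[0]; print(x,round((cc-220)*6),round((r-140)*6))
E
```

```text
time: 9.65
eef_pos: [0.6238, 0.1663, 0.076]
tcp_rot: [0.963, 0.097, 0.25, -0.023]
contact_force: [-16.1, -4.8, 16.5]
opening: 0.096
t 9.65 tcp [0.6238 0.1663 0.076 ] tool x [0.856 0.176 0.485] F [-16.1  -4.8  16.5] op 0.096
SHIFT [-0.009, -0.013, 0.008] TURN [0.002, -0.0, 0.002]
0.082 233 334
0.022 325 403
0 358 429
-0.022 392 454
-0.082 482 524
-0.12 540 567
```

View pics/w10.png

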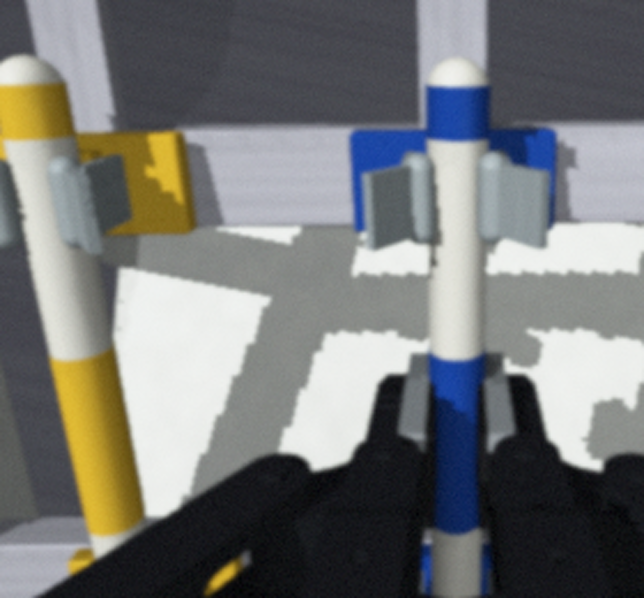

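View pics/s10.png

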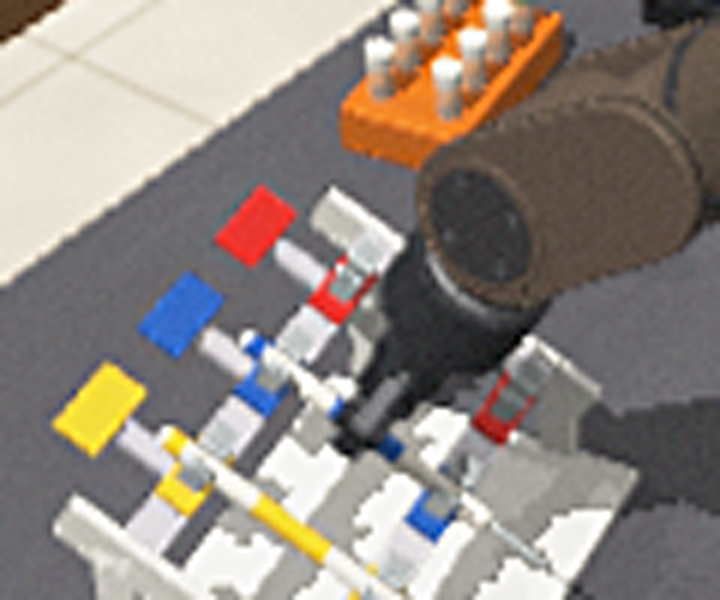

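```bash
python3 -m crank '[[0,0,0.02,0,0,0,0],[0,0,0.02,0,0,0,0],[0,0,0,0,0,0,0.35],[0,0,0,0,0,0,0.35],[0,0,0,0,0,0,0.35],[0,0,-0.3,0,0,0,0.35],[0,0,-0.6,0,0,0,0.35],[0,0,-0.9,0,0,0,0.35],[0,0,-0.9,0,0,0,0.35]]' 90
python3 - <<'E'
from mv import *
w=cam('wrist');save(w,'w11.png',(120,60,420,300),2.6); pickle.dump(w,open('w11.pkl','wb'));q=cam('side');save(q,'s11.png',(220,140,340,240),6)
for n in 'yb':
  for x in (.082,.022,0,-.022): 
    r,cc=proj(w,slot(n,dx=x))[0]; print(n,x,round((cc-120)*2.6),round((r-60)*2.6))
delta([.5057,-.3012,.25],R.from_euler('xz',[np.pi,np.radians(-13.5)]).as_matrix())
E
```

```text
time: 10.65
eef_pos: [0.5617, 0.1548, 0.1996]
tcp_rot: [0.962, 0.095, 0.256, -0.024]
contact_force: [0.5, -0.1, 0.9]
opening: 0.351
y 0.082 282 145
y 0.022 297 313
y 0 302 369
y -0.022 307 423
b 0.082 511 145
b 0.022 511 313
b 0 511 369
b -0.022 511 422
t 10.75 tcp [0.5597 0.1546 0.1932] tool x [0.856 0.171 0.489] F [-0.1  0.4 -0.1] op 0.346
SHIFT [-0.704, 2.909, -0.683] TURN [-0.07, -0.32, 0.27]
```

View pics/w11.png

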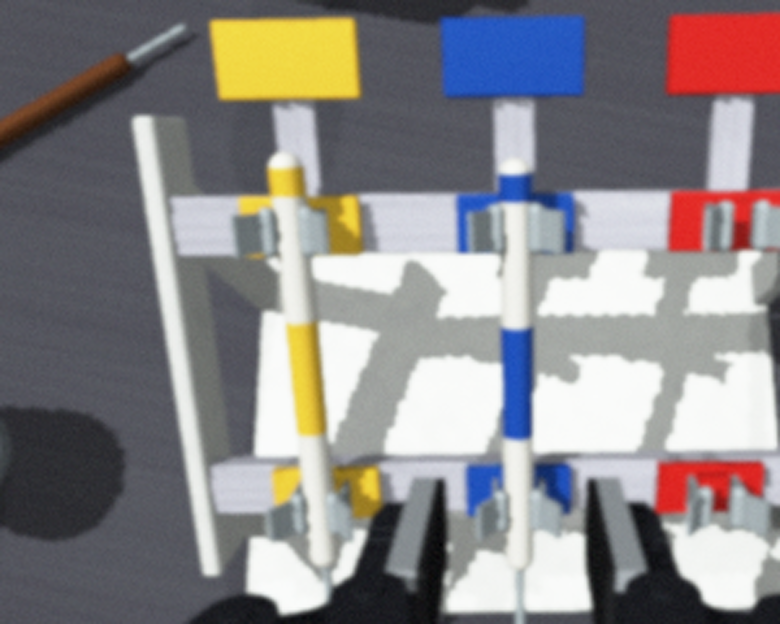

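View pics/s11.png

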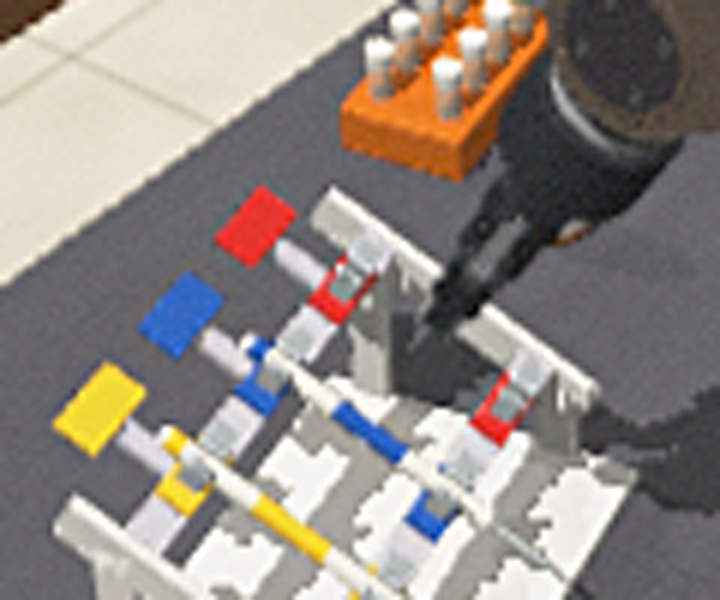

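```bash
python3 -m crank '[[-0.2,0.5,-0.4,0,-0.1,0.05,0.4],[-0.2,1,-0.4,0,-0.15,0.1,0.4],[-0.2,1,-0.4,0,-0.15,0.1,0.4],[-0.2,1,-0.4,0,-0.15,0.1,0.4]]'
python3 - <<'E'
from mv import *
delta([.5057,-.3012,.2],R.from_euler('xz',[np.pi,np.radians(-14)]).as_matrix())
E
```

```text
time: 11.15
eef_pos: [0.5349, -0.007, 0.2286]
tcp_rot: [0.991, 0.02, 0.131, -0.032]
contact_force: [1.1, -0.8, 0.2]
opening: 0.402
t 11.15 tcp [ 0.5349 -0.007   0.2286] tool x [0.965 0.031 0.262] F [ 1.1 -0.8  0.2] op 0.402
SHIFT [-0.331, 1.965, 0.117] TURN [-0.062, -0.162, 0.18]
```

```bash
python3 -m crank '[[-0.2,0.5,-0.1,-0.03,-0.1,0.1,0.4],[-0.2,1,-0.1,-0.06,-0.16,0.18,0.4],[-0.2,1,-0.1,-0.06,-0.16,0.18,0.4],[-0.2,1,-0.1,-0.06,-0.16,0.18,0.4]]'
python3 - <<'E'
from mv import *
delta([.5057,-.3012,.2],R.from_euler('xz',[np.pi,np.radians(-14)]).as_matrix())
E
```

```text
time: 11.55
eef_pos: [0.5093, -0.1591, 0.2242]
tcp_rot: [0.992, -0.122, -0.0, -0.002]
contact_force: [0.4, 0.4, -0.4]
opening: 0.398
t 11.55 tcp [ 0.5093 -0.1591  0.2242] tool x [ 0.97  -0.243 -0.001] F [ 0.4  0.4 -0.4] op 0.398
SHIFT [0.207, 0.926, 0.283] TURN [-0.002, 0.0, -0.001]
```

```bash
python3 -m crank '[[0.1,0.5,0,0,0,0,0.4],[0.1,0.92,0.1,0,0,0,0.4],[0.1,0.92,0.1,0,0,0,0.4],[0.1,0.92,0.1,0,0,0,0.4]]'
python3 - <<'E'
from mv import *
p=cam('wrist'); save(p,'w12.png'); pickle.dump(p,open('w12.pkl','wb'))
im=cv2.cvtColor(p['pixels'],cv2.COLOR_RGB2HSV); r=((im[...,0]<8)|(im[...,0]>172))&(im[...,1]>150)&(im[...,2]>90)
n,l,s,ce=cv2.connectedComponentsWithStats(r.astype(np.uint8))
for i in range(1,n):
    if s[i,4]>40: print(s[i],ce[i],onz(p,ce[i][::-1],.038))
for lb in ['red_mid','red_tip']:
    print(lb,[(np.round(onz(p,d['location'],.036),4),np.round(d['location']),round(d['confidence'],2)) for d in finder.pinpoint(lb,p)])
print(telemetry.get_state()['eef_pos'])
E
```

```text
time: 11.95
eef_pos: [0.4893, -0.2951, 0.208]
tcp_rot: [0.993, -0.122, 0.0, -0.003]
contact_force: [0.9, 1.1, -0.3]
opening: 0.403
[  97    0   52   32 1299] [125.02386451  13.32332564] [ 0.71176552 -0.13536606  0.038     ]
[316  98  10   7  56] [321.         100.76785714] [ 0.57516271 -0.31817159  0.038     ]
[317 147   9  33 275] [321.25454545 162.32      ] [ 0.50490672 -0.30124632  0.038     ]
[  0 184   8  11  58] [  2.68965517 188.84482759] [0.57046971 0.10674036 0.038     ]
red_mid [(array([ 0.5035, -0.3029,  0.036 ]), array([163., 323.]), 0.95)]
red_tip []
[ 0.49106914 -0.29131005  0.21034034]
```

View pics/w12.png

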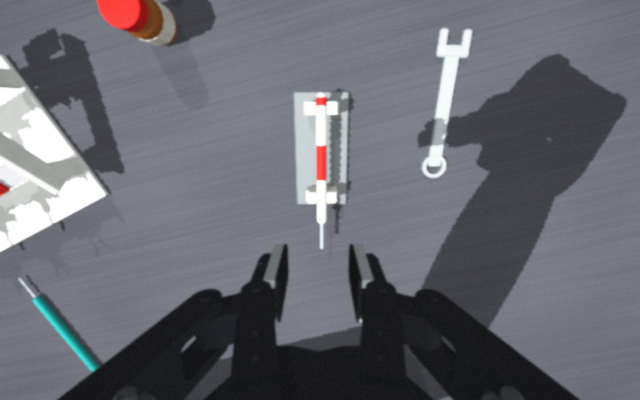

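```bash
python3 - <<'E'
from mv import *
delta([.5045,-.3012,.0024],R.from_euler('xz',[np.pi,np.radians(-13.7)]).as_matrix())
E
```

```text
t 12.1 tcp [ 0.4911 -0.2913  0.2103] tool x [ 0.971 -0.238  0.003] F [ 0.1  0.4 -0. ] op 0.399
SHIFT [0.098, 0.052, 1.511] TURN [-0.004, -0.002, -0.0]
```

```bash
python3 -m crank '[[0.1,0.05,0.33,-0.004,0,0,0.4],[0.1,0.05,0.66,-0.004,0,0,0.4],[0.1,0.05,0.9,-0.004,0,0,0.4],[0.1,0.05,1,-0.004,0,0,0.4],[0.1,0.05,1,-0.004,0,0,0.4]]'
python3 - <<'E'
from mv import *
delta([.5045,-.3012,.0024],R.from_euler('xz',[np.pi,np.radians(-13.7)]).as_matrix())
p=cam('wrist'); save(p,'w13.png',(160,0,480,300),2)
E
```

```text
time: 12.6
eef_pos: [0.504, -0.3003, 0.0598]
tcp_rot: [0.993, -0.119, 0.0, -0.0]
contact_force: [-0.5, -0.4, -0.1]
opening: 0.398
t 12.6 tcp [ 0.504  -0.3003  0.0598] tool x [ 0.972 -0.236  0.001] F [-0.5 -0.4 -0.1] op 0.398
SHIFT [0.004, 0.005, 0.507] TURN [-0.0, -0.0, 0.001]
```

View pics/w13.png

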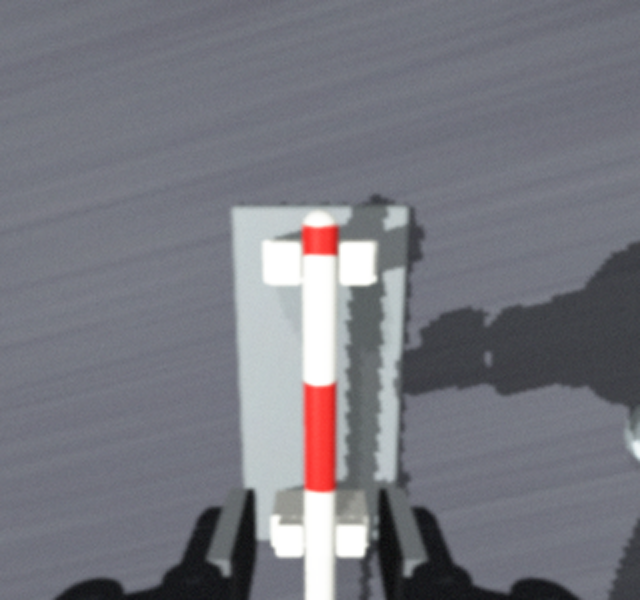

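```bash
python3 -m crank '[[0.004,0.004,0.2,0,0,0,0.4],[0.004,0.004,0.35,0,0,0,0.4],[0.004,0.004,0.45,0,0,0,0.4],[0.004,0.004,0.45,0,0,0,0.4]]'
python3 - <<'E'
from mv import *
delta([.5045,-.3012,.0024],R.from_euler('xz',[np.pi,np.radians(-13.7)]).as_matrix())
p=cam('wrist'); save(p,'w14.png',(200,80,440,400),1.8); q=cam('side'); save(q,'s14.png',(330,130,430,220),6)
E
```

```text
time: 13.05
eef_pos: [0.5059, -0.3036, -0.0053]
tcp_rot: [0.993, -0.12, 0.002, 0.001]
contact_force: [-0.6, -1.3, 0.3]
opening: 0.404
t 13.05 tcp [ 0.5059 -0.3036 -0.0053] tool x [ 0.971 -0.237  0.005] F [-0.6 -1.3  0.3] op 0.404
SHIFT [-0.013, -0.014, 0.074] TURN [0.001, -0.003, -0.0]
```

View pics/w14.png

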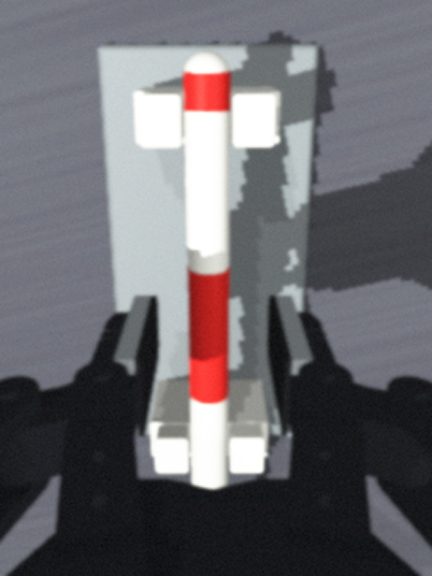

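View pics/s14.png

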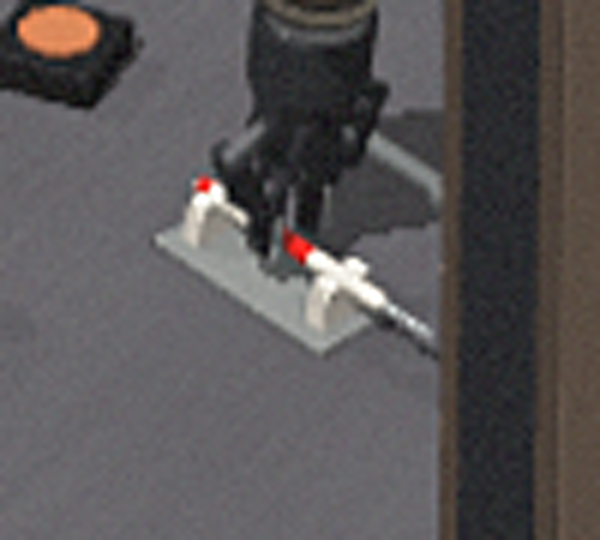

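```bash
python3 -m crank '[[-0.01,-0.01,0.065,0,0,0,0.4],[-0.01,-0.01,0.065,0,0,0,0.4],[-0.01,-0.01,0.065,0,0,0,0],[-0.01,-0.01,0.065,0,0,0,0],[-0.01,-0.01,0.065,0,0,0,0],[-0.01,-0.01,0.065,0,0,0,0],[-0.01,-0.01,0.065,0,0,0,0]]' 90
python3 - <<'E'
from mv import *
delta([.5045,-.3012,.0024],R.from_euler('xz',[np.pi,np.radians(-13.7)]).as_matrix())
p=cam('wrist'); save(p,'w15.png',(200,80,440,400),1.8)
E
```

```text
time: 13.85
eef_pos: [0.5051, -0.3025, -0.0143]
tcp_rot: [0.993, -0.12, 0.003, 0.002]
contact_force: [-0.7, 0.7, 3.4]
opening: 0.101
t 13.85 tcp [ 0.5051 -0.3025 -0.0143] tool x [ 0.971 -0.238  0.006] F [-0.7  0.7  3.4] op 0.101
SHIFT [-0.006, -0.007, 0.013] TURN [0.002, -0.004, -0.001]
```

View pics/w15.png

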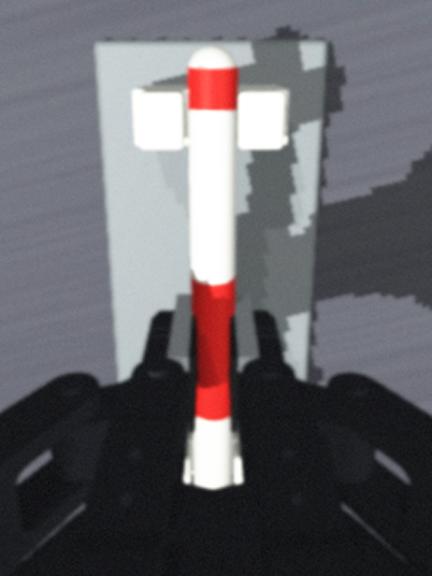

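```bash
python3 -m crank '[[0,0,-0.2,0,0,0,0],[0,0,-0.5,0,0,0,0],[0,0,-0.8,0,0,0,0],[0,0,-1,0,0,0,0],[0,0,-1,0,0,0,0]]' 90
python3 -m crank '[[-0.1,-0.5,-0.6,0.03,0.08,-0.09,0],[-0.1,-0.9,-0.8,0.05,0.15,-0.18,0],[-0.1,-0.9,-0.8,0.05,0.15,-0.18,0],[-0.1,-0.9,-0.8,0.05,0.15,-0.18,0],[-0.1,-0.9,-0.8,0.05,0.15,-0.18,0]]' 90
python3 - <<'E'
from mv import *
bl(.06,n='r')
E
```

```text
time: 14.4
eef_pos: [0.507, -0.3039, 0.1411]
tcp_rot: [0.993, -0.12, 0.007, 0.005]
contact_force: [0.1, -0.3, 0.1]
opening: 0.103
time: 14.9
eef_pos: [0.522, -0.1646, 0.2571]
tcp_rot: [0.992, 0.024, 0.125, -0.022]
contact_force: [-0.3, -0.8, -0.7]
opening: 0.105
t 14.9 tcp [ 0.522  -0.1646  0.2571] tool x [0.967 0.042 0.25 ] F [-0.3 -0.8 -0.7] op 0.105
SHIFT [0.42, -1.59, 1.069] TURN [0.012, 0.159, -0.095]
```

```bash
python3 -m crank '[[0.1,-0.4,-0.1,0.01,0.08,-0.04,0],[0.2,-1,-0.2,0.012,0.16,-0.095,0],[0.2,-1,-0.2,0.012,0.16,-0.095,0],[0.2,-1,-0.2,0.012,0.16,-0.095,0]]' 90
python3 - <<'E'
from mv import *
bl(.06,n='r')
E
```

```text
time: 15.3
eef_pos: [0.5344, -0.0135, 0.2955]
tcp_rot: [0.964, 0.096, 0.247, -0.027]
contact_force: [0.2, -0.7, -0.3]
opening: 0.104
t 15.3 tcp [ 0.5344 -0.0135  0.2955] tool x [0.86  0.172 0.481] F [ 0.2 -0.7 -0.3] op 0.104
SHIFT [0.004, -0.532, 1.289] TURN [-0.002, 0.003, -0.001]
```

```bash
python3 -m crank '[[0,-0.3,0.1,0,0,0,0],[0,-0.53,0.4,0,0.003,0,0],[0,-0.53,0.8,0,0.003,0,0],[0,-0.53,1,0,0.003,0,0],[0,-0.53,1,0,0.003,0,0],[0,-0.53,1,0,0.003,0,0]]' 90
python3 - <<'E'
from mv import *
bl(.02,n='r')
w=cam('wrist');save(w,'w16.png',(180,60,460,320),2.3); w=cam('side');save(w,'s16.png',(220,110,340,210),6)
E
```

```text
time: 15.9
eef_pos: [0.5898, 0.0744, 0.1623]
tcp_rot: [0.964, 0.094, 0.247, -0.026]
contact_force: [0.3, -1.1, 0.2]
opening: 0.103
t 15.9 tcp [0.5898 0.0744 0.1623] tool x [0.861 0.168 0.481] F [ 0.3 -1.1  0.2] op 0.103
SHIFT [0.014, -0.035, 0.545] TURN [-0.001, 0.003, -0.004]
```

View pics/w16.png

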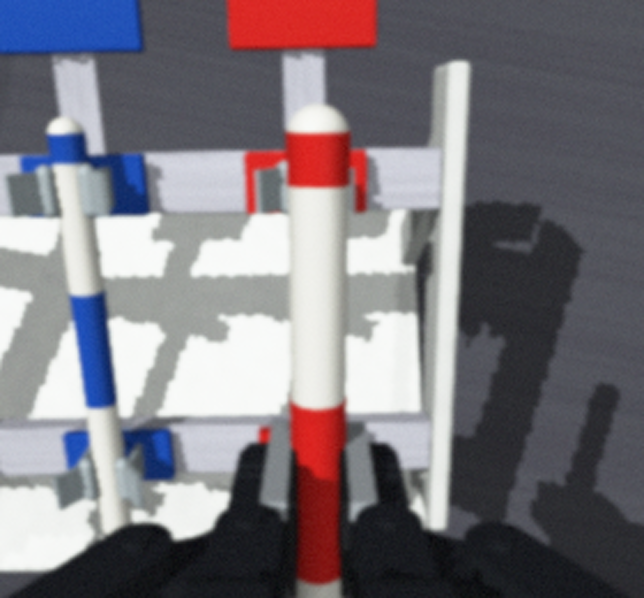

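View pics/s16.png

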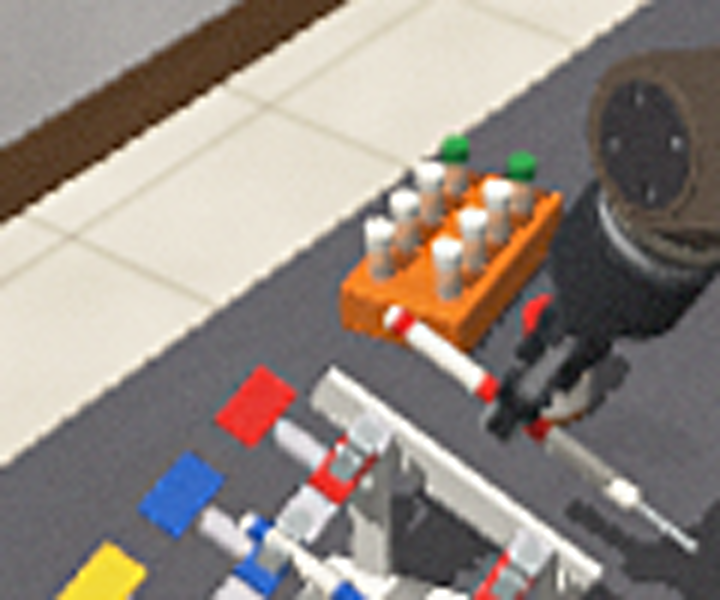

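```bash
python3 -m crank '[[0.01,-0.03,0.25,0,0.003,-0.004,0],[0.01,-0.03,0.45,0,0.003,-0.004,0],[0.01,-0.03,0.53,0,0.003,-0.004,0],[0.01,-0.03,0.53,0,0.003,-0.004,0],[0.01,-0.03,0.53,0,0.003,-0.004,0]]' 90
python3 - <<'E'
from mv import *
bl(0,n='r')
w=cam('wrist');save(w,'w17.png',(180,60,460,320),2.3); w=cam('side');save(w,'s17.png',(240,120,360,220),6)
E
```

```text
time: 16.5
eef_pos: [0.63, 0.0871, 0.0995]
tcp_rot: [0.962, 0.097, 0.254, -0.025]
contact_force: [-0.0, 0.1, -1.2]
opening: 0.105
t 16.5 tcp [0.63   0.0871 0.0995] tool x [0.852 0.174 0.493] F [-0.   0.1 -1.2] op 0.105
SHIFT [-0.032, -0.006, 0.176] TURN [0.0, -0.006, 0.001]
```

View pics/w17.png

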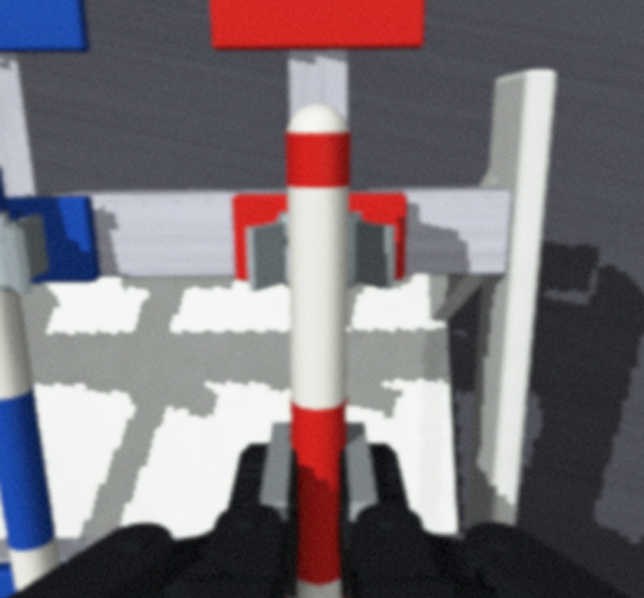

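View pics/s17.png

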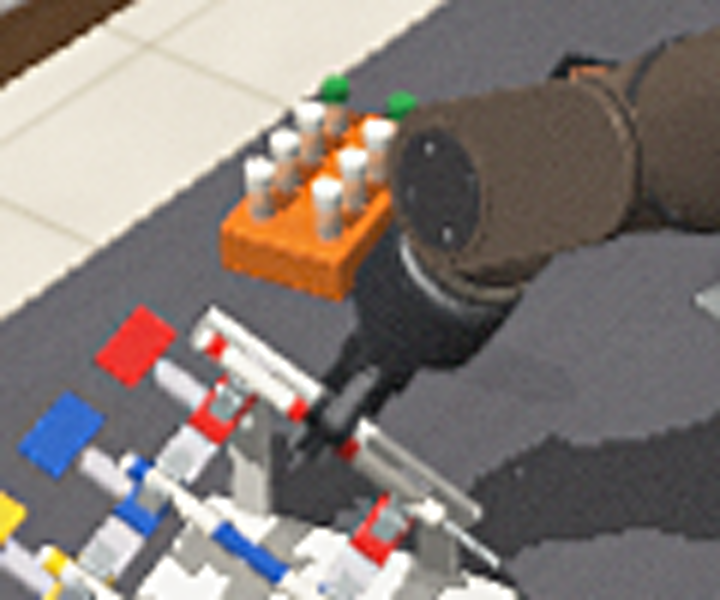

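```bash
python3 -m crank '[[-0.025,-0.003,0.03,0,-0.006,0,0],[-0.025,-0.003,0.1,0,-0.006,0,0],[-0.025,-0.003,0.15,0,-0.006,0,0],[-0.025,-0.003,0.18,0,-0.006,0,0],[-0.025,-0.003,0.18,0,-0.006,0,0],[-0.025,-0.003,0.18,0,-0.006,0,0]]' 90
python3 - <<'E'
from mv import *
bl(0,n='r'); st=telemetry.get_state(); print(slotR().T@st['contact_force'])
w=cam('wrist');save(w,'w18.png',(180,60,460,320),2.3); w=cam('side');save(w,'s18.png',(240,120,360,220),6)
E
```

```text
time: 17.2
eef_pos: [0.6385, 0.0888, 0.0761]
tcp_rot: [0.964, 0.099, 0.247, -0.024]
contact_force: [-35.7, -12.4, 37.4]
opening: 0.104
t 17.2 tcp [0.6385 0.0888 0.0761] tool x [0.858 0.179 0.481] F [-35.7 -12.4  37.4] op 0.104
SHIFT [-0.005, -0.006, 0.012] TURN [-0.0, 0.003, 0.004]
[-14.58019839  -5.1077744   50.84076016]
```

View pics/w18.png

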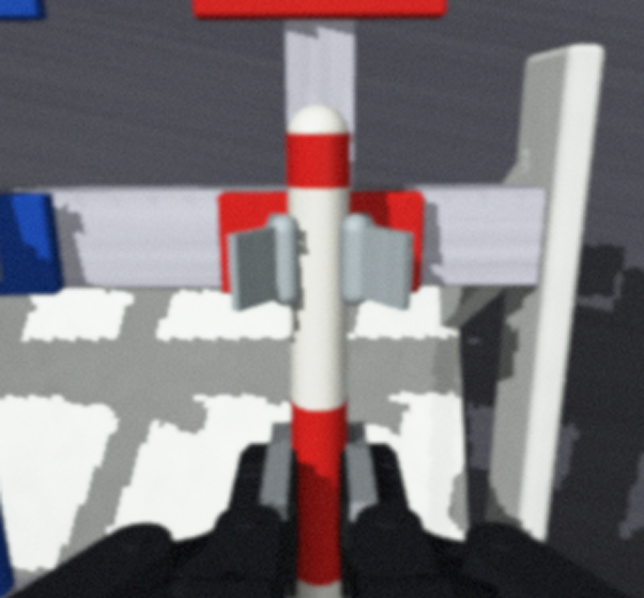

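View pics/s18.png

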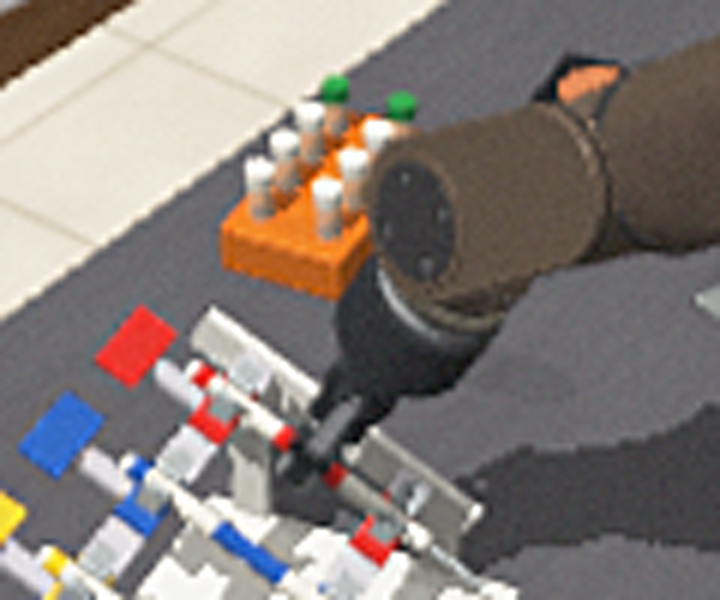

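```bash
python3 -m crank '[[0,0,-0.015,0,0,0,0],[0,0,-0.015,0,0,0,0],[0,0,-0.01,0,0,0,0.35],[0,0,-0.01,0,0,0,0.35],[0,0,-0.01,0,0,0,0.35],[0,0,-0.3,0,0,0,0.35],[0,0,-0.6,0,0,0,0.35],[0,0,-0.95,0,0,0,0.35],[0,0,-1,0,0,0,0.35],[0,0,-1,0,0,0,0.35]]' 90
python3 - <<'E'
from mv import *
w=cam('wrist');save(w,'w19.png',(60,40,420,310),2.1);q=cam('side');save(q,'s19.png',(220,130,360,250),5)
p=cam('scene');save(p,'c19.png',(280,190,420,300),5)
for n in 'ybr':
  for x in (.082,.022,0,-.022): 
    r,cc=proj(w,slot(n,dx=x))[0]; print(n,x,round((cc-60)*2.1),round((r-40)*2.1))
print(telemetry.get_state()['contact_force'],telemetry.get_state()['time'])
E
```

```text
time: 18.3
eef_pos: [0.5687, 0.0757, 0.2059]
tcp_rot: [0.963, 0.097, 0.25, -0.024]
contact_force: [0.1, 0.9, -0.2]
opening: 0.349
y 0.082 181 144
y 0.022 205 277
y 0 212 322
y -0.022 220 364
b 0.082 362 145
b 0.022 373 278
b 0 377 322
b -0.022 381 364
r 0.082 542 145
r 0.022 542 278
r 0 541 322
r -0.022 541 365
[-0.26743811 -0.12232676  0.74893748] 18.45
```

View pics/w19.png

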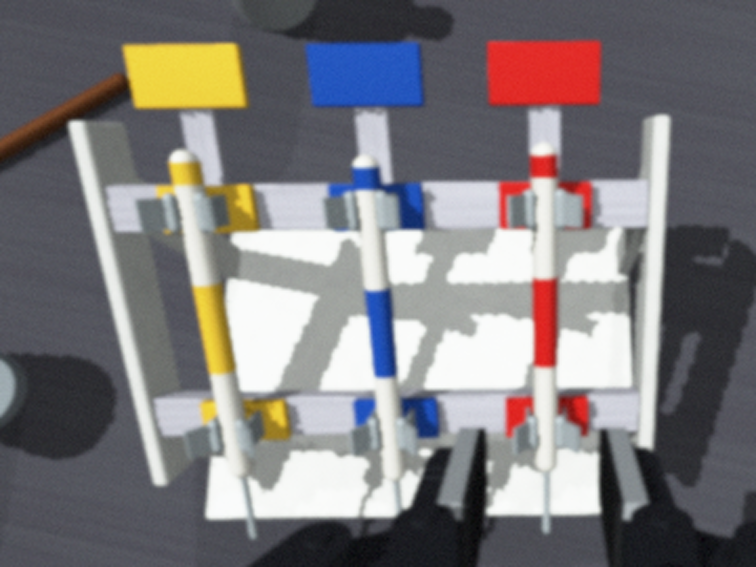

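View pics/s19.png

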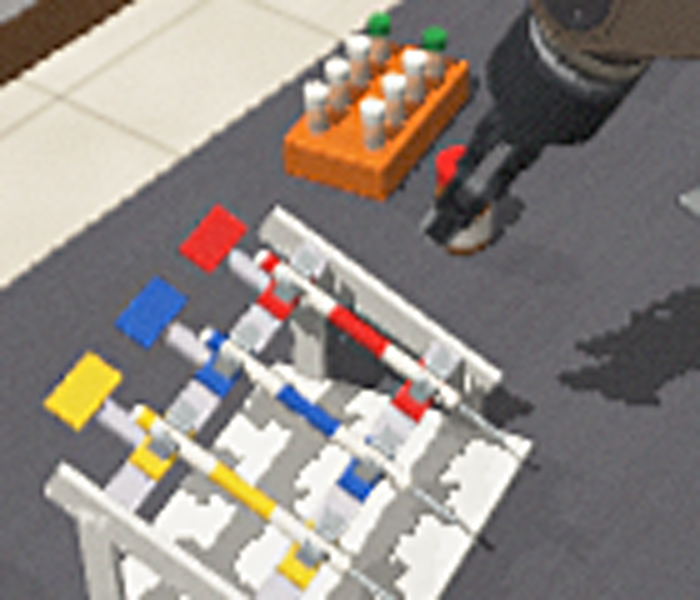

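View pics/c19.png

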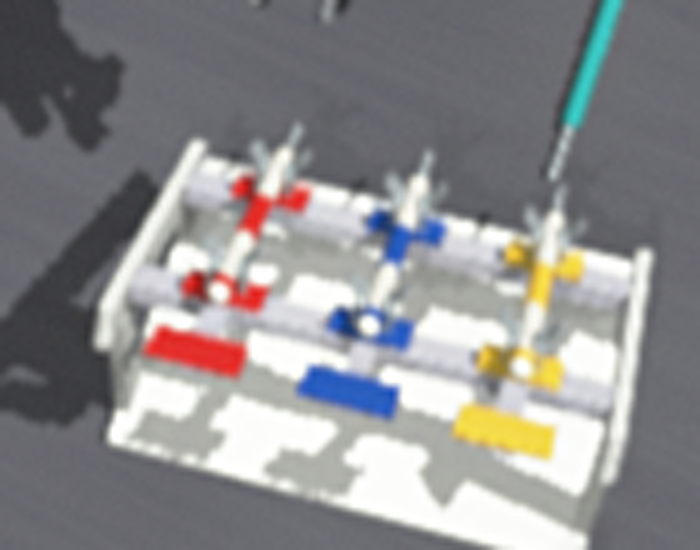

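```bash
python3 - <<'E'
from mv import *
P=[cam('wrist'),cam('side'),cam('scene')]
hue={'y':lambda h:(h>18)&(h<32),'b':lambda h:(h>105)&(h<125),'r':lambda h:(h<7)|(h>173)}
for n in 'ybr':
    obs=[]
    for p in P:
        hsv=cv2.cvtColor(p['pixels'],cv2.COLOR_RGB2HSV); m=hue[n](hsv[...,0])&(hsv[...,1]>130)&(hsv[...,2]>60)
        N,l,s,ce=cv2.connectedComponentsWithStats(m.astype(np.uint8)); e=proj(p,slot(n,dz=.003))[0]
        c=[(np.hypot(*(ce[i][::-1]-e)),i) for i in range(1,N) if s[i,4]>15]; d,i=min(c); obs.append((p,ce[i][::-1])); print(n,round(d,1),s[i,4],end=' ')
    for o in (obs,obs[:2]):
        X=tri(o); print((slotR().T@(X-slot(n))*1000).round(1),end=' ')
    print()
print(telemetry.get_state()['contact_force'])
E
```

```text
y 2.7 552 y 0.8 51 y 4.4 67 [-2.8 -1.2  9.1] [-2.2 -1.3  2.6] 
b 4.4 419 b 1.6 41 b 4.1 52 [-4.7 -0.2  8.5] [-4.5 -1.8  1.5] 
r 2.3 438 r 0.4 56 r 3.4 62 [ 1.6  2.6 10. ] [ 1.2 -1.4  0.3] 
[-0.4162614  -0.37814238  0.32400546]
```

```bash
python3 - <<'E'
from h import *
print(ticket.sign_off(), telemetry.get_state()['time'])
E
```

```text
the job is handed in; nothing more can be done
the job is handed in; nothing more can be done
```

I moved the blue probe from the red place into the blue clips, then pressed the red probe from the rest into the red clips. I handed the job in at about 18.6 s; the hand-in reports no verdict.

**Final checks**
- In the last pictures all three probes sit alike in their clips with needles down the slope, and the yellow probe shows no sign of having moved.
- From the wrist and side cameras, the sleeve middles came out within 5 mm of their places' origins along the slope. They were within 2 mm across it, and neither the blue nor the red stood higher than the yellow.
- The press ended at about 23 N for blue and 51 N for red, so I take both as bottomed in their clips.
- The gripper was open and clear with no contact force. I did not measure the beaker, jar and wrench again afterwards, but the arm never went near enough to touch them.

**Disagreements and failures**
- The reported tool point lies about 35 mm ahead of the fingertips seen in the cameras. Because of this the first close of the gripper shut on air above the blue probe. I corrected for it from the images, and it moved nothing.
- Adding the scene camera to the sleeve measurement gave heights of 8–10 mm for all three probes, including the untouched yellow. I put this down to the sleeve colour merging with the clip blocks in that picture, and did not use it.

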